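# Load the rocking paint carrier evenly and leave the look-alikes

## Robot

A 6-joint arm with a two-finger parallel gripper is mounted at the origin on the work surface. World frame = base frame: x ahead of the robot, y to its left, z up, the work surface at z = 0. Lengths are in mm, angles in rad, forces in N, time in s.
With the tool pointing down it reaches from about 275 to 750 mm from the base axis. Payload 10.2 kg.
Tool frame: the origin (TCP) lies on the front face of the gripper's body, between the roots of the fingers; the fingertips stand 73 mm ahead of it and the grasp point (between the pads) lies 54 mm ahead of it; z points along the fingers, y is the direction in which the jaws open and shut (so a half turn about z gives the same grasp; the last joint's range is limited). The gripper opens to 85 mm and grips with 20 to 120 N. Pads are 22 mm wide; open, the fingers measure 114 mm over their backs; the gripper's body (76 mm by 85 mm) begins 54 mm behind the grasp point. The pads swing forward as they close: fully open they stand 13 mm farther back than shut.
Start: joints at [-1.391, 0.313, 1.498, -0, 1.331, -0.223], TCP at [205.786, -482.995, 303.894] pointing down, gripper open.
Joint ranges: [-2.94, 2.94], [-0.97, 2.17], [0.19, 2.56], [-1.23, 4.37], [0.02, 3.11], [-2.88, 2.88]. Speed limits (rad/s): [2.39, 2.39, 3.01, 3.14, 3.14, 3.14].

## Interface

Orientations are given as a unit quaternion [w, x, y, z].
In Python, from rig import ctrl gives the robot as it stands.
- The arm moves only by the tool move_arm, never from a script. Its argument "series" is a list of rows, each a list of 3 entries, a list of its own where there are three numbers: the shift along the tool's x, y, z in mm, then the turn about the tool's z in degrees, then the opening, from 0 (shut) to 1 (fully open). In form: [[[tx, ty, tz], yaw, grip], ...]. A call has 1 to 10 rows; each row is the pose to reach, as a shift and turn from the pose commanded when the call began, along the tool's axes at that moment; what a row does not reach only later rows make up. A row lasts 1/8 s, in which the tool goes at most 62.5 mm and 10.7 degrees, less where a joint would pass 70% of its speed; a pose out of reach is approached as far as the arm can. A call with a gripper value outside its range is refused whole. The fingers move at their own pace and stop on an object; "force" is the grip in N (left out, the last holds). Time passes only in rows, so rows that repeat a pose let the fingers close. It gives the time, the measured TCP pose, the force and the opening at its end, in the units of the state.
- ctrl.sense(): the state, without advancing time (a new reading comes with each control period).
- ctrl.capture(name): name is "scene" or "top" or "wrist"; returns (picture, depth): 384x512x3 uint8, red, green, blue; 384x512 float32, mm along the optical axis (not along the pixel's ray), 0 where there is no reading.
- ctrl.camera_model(name): a dict with "fov_y" (degrees; the focal length in pixels is half the picture's height over the tangent of half this angle, whatever the lens; pixels are square), "cx", "cy" (the principal point, pixels), "rvec" (rotation vector, rad) and "tvec" (3), from world to camera coordinates, as OpenCV has them. Camera axes: x right, y down, z forward; pixel columns grow to the right and rows downward; lengths in mm; the calibration is good to about 2 mm. A picture is of the moment at which its call begins: read the wrist's pose just before it. camera_model takes no time and is no camera call; for the wrist camera it gives the pose at the moment of the call.
- ctrl.finish_job(): hands the job in, once; it reports no verdict.
The state is a dict: "time_s": time; "joints": joint angles; "dq": joint speeds; "tau": joint torques, N m; "eef_pos": TCP position; "ee_rot": TCP orientation; "force": force on the tool from outside, world axes, zero at the start; "wrist_torque": the same for the moment, N m; "grip_width": opening from 0.0 (shut) to 1.0 (fully open).
Only numpy, scipy, OpenCV 4.12 (cv2) and the standard library are available. Lean on these libraries where they do the work, as an engineer would, in place of code of your own. Each camera call takes 0.05 s, during which the arm holds its last target.

## Task

Gather the two paint tins and the two small spray cans from the rubber mat into the rocking carrier tray, upright and each in its own pocket: first the two tins, one on each side of the pivot, then the two spray cans, also one on each side, so that the tray comes to rest level. The screw-top jar and the flat-sided plastic bottle do not belong in it: leave them where they stand.

Things in the scene. Friction and masses are not known exactly. Their poses are not given: they have to be found in the camera images.
- tin_a_mid (a point): First paint tin: plain straight-sided steel cylinder, 63 mm diameter, 75 mm tall, paper band, flat metal lid with a raised rim and a darker centre disc; upright, about 330 g. The point is its centre, 37.5 mm above its underside; z up. Round: grasp at any yaw, best about 50 mm above its underside.
- tin_b_mid (a point): Second paint tin: plain straight-sided steel cylinder, 63 mm diameter, 75 mm tall, paper band, flat metal lid with a raised rim and a darker centre disc; upright, about 330 g. The point is its centre, 37.5 mm above its underside; z up. Round: grasp at any yaw, best about 50 mm above its underside.
- can_a_mid (a point): First small spray can: aluminium cylinder, 52 mm diameter and straight up to 94 mm, then a domed shoulder and a narrow (18 mm) white spray button, 125 mm tall in all, paper band; upright, about 170 g. The point is half-way up, 62.5 mm above its underside; z up. Round: grasp at any yaw, 60 to 80 mm above its underside.
- can_b_mid (a point): Second small spray can: aluminium cylinder, 52 mm diameter and straight up to 94 mm, then a domed shoulder and a narrow (18 mm) white spray button, 125 mm tall in all, paper band; upright, about 170 g. The point is half-way up, 62.5 mm above its underside; z up. Round: grasp at any yaw, 60 to 80 mm above its underside.
- jar_mid (a point): Look-alike, leave alone: clear glass jar, 62 mm diameter, rounded shoulder and a plain flat 50 mm metal screw lid, 75 mm tall, 280 g. The point is its centre, half-way up; z up.
- bottle_mid (a point): Look-alike, leave alone: white plastic bottle, flat-sided (56 by 36 mm in plan), with a 26 mm grey screw cap, 125 mm tall, 140 g. The point is half-way up; z up, x along its wider side.
- tray_mid (a point): Grey carrier tray, 190 mm (x) by 228 mm (y), rocking on a level pivot along its x axis. Point: its middle at pocket-floor level, 50 mm above the bench; axes tilt with it, z its up. Four pockets, centres x = +-46, y = +-70 mm, each 87 (x) by 78 mm (y) inside, walls 25 mm above the floor, 5 mm thick. The two pockets at +y are one side, the two at -y the other.
- stand: Fixed dark steel base of the tray, uprights 62 mm tall at the tray's x ends; origin on the bench below the tray's middle, z up, x along the pivot. A light spring levels the tray; one tin alone tips it about 0.12 rad (stop at 0.13; that side some 8 mm lower), an equal weight on the other side, in either pocket, levels it. It yields up to 10 mm as it takes a weight.
- mat: Fixed black rubber mat, 235 (x) by 335 mm (y), 3 mm thick, on the bench (z = 0); origin under its centre. Tins, cans, jar and bottle start on it in two rows along y, centres about 140 mm apart in x and 115 mm in y (to 16 mm less); a flat wrench under 15 mm high lies between the rows.
Mind the look-alikes: they are no part of the job. What is shaped like the part that bears bottle_mid but orange or red is not meant.

How it is judged:
By the outcome, as a careful person would: the job done as asked, in the order asked, and still so for the second after the job is handed in, with the robot touching nothing.
It also fails if it takes over 102 s, if anything falls off the work surface, if the arm or the gripper's body presses on something with over 40 N, if the wrist force passes 120 N, or if a joint passes its speed limit or range.

## Working session

There is one attempt and no reset: what is moved stays moved. The work goes in short steps, Python scripts to look and compute and a tool call to move; the robot and the scene stay as the last step left them, time stands still between calls to the robot, and variables do not carry over. Pictures are saved under pics/ and viewed, and the job is handed in when it is done.

Besides the shell and the picture viewer there is one more tool, called after ">>>" by a JSON object that holds its "name" and its "arguments", one argument or row to a line. move_arm: Moves the arm, as the interface text tells. Its arguments: {"type":"object","properties":{"series":{"type":"array","items":{"type":"array"}},"force":{"type":"number"}},"required":["series"]}

```bash
ls; mkdir -p pics; python3 - <<'E'
from rig import ctrl
import cv2
s=ctrl.sense();print(s)
for n in ["scene","top"]:
    p,d=ctrl.capture(n); cv2.imwrite(f"pics/{n}0.png",p[:,:,::-1]); import numpy as np; np.save(f"pics/{n}0d.npy",d); np.save(f"pics/{n}0p.npy",p); print(n,ctrl.camera_model(n))
E
```

```text
pics
{'time_s': 0.0, 'joints': array([-1.39139295e+00,  3.13459226e-01,  1.49845316e+00,  1.41047251e-05,
        1.33099952e+00, -2.23385275e-01]), 'dq': array([-0.00085338,  0.00068756, -0.00128369,  0.00163192,  0.00010064,
        0.00144862]), 'tau': array([-5.39815574e-04, -4.12264287e+01, -2.59744513e+01, -1.68840807e-04,
        4.12930051e-03,  7.04353749e-07]), 'eef_pos': array([ 205.75971293, -482.81550418,  303.32424221]), 'ee_rot': array([-6.59316703e-04,  9.79788738e-01,  2.00033981e-01,  2.13524552e-05]), 'force': array([ 0.06120299, -0.50358696,  0.75930173]), 'wrist_torque': array([ 0.06248283, -0.03888238, -0.03918435]), 'grip_width': 1.0042900460583106}
scene {'fov_y': 45.435020830952084, 'cx': 250.16750274795018, 'cy': 186.2879907418918, 'rvec': array([ 2.26513619,  1.23446936, -0.38951196]), 'tvec': array([-218.26116433, -391.41905168, 1925.58349115])}
top {'fov_y': 55.24725264774268, 'cx': 256.3631086881572, 'cy': 184.28841052129297, 'rvec': array([ 2.19499727, -2.15906799,  0.07756281]), 'tvec': array([-112.10143302,  584.98142377, 1248.19417085])}
```

View pics/top0.png

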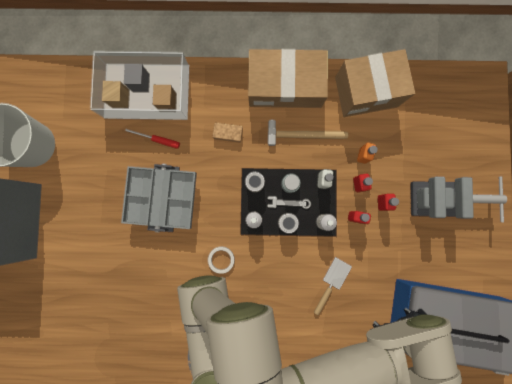

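View pics/scene0.png

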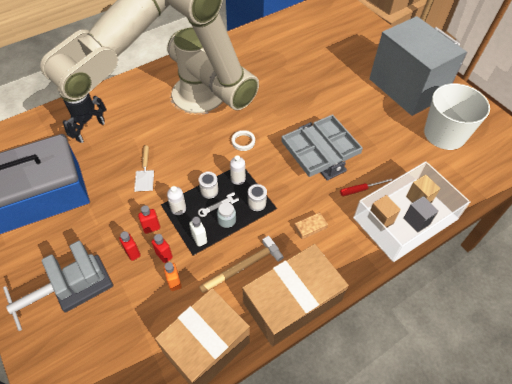

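```bash
python3 - <<'E'
import cv2
a=cv2.imread("pics/top0.png");b=cv2.imread("pics/scene0.png")
cv2.imwrite("pics/c1.png",cv2.resize(a[160:245,235:345],None,fx=7,fy=7,interpolation=2))
cv2.imwrite("pics/c1t.png",cv2.resize(a[160:240,115:205],None,fx=7,fy=7,interpolation=2))
cv2.imwrite("pics/c2.png",cv2.resize(b[145:255,155:285],None,fx=5,fy=5,interpolation=2))
E
```

```text
(no output)
```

View pics/c1.png

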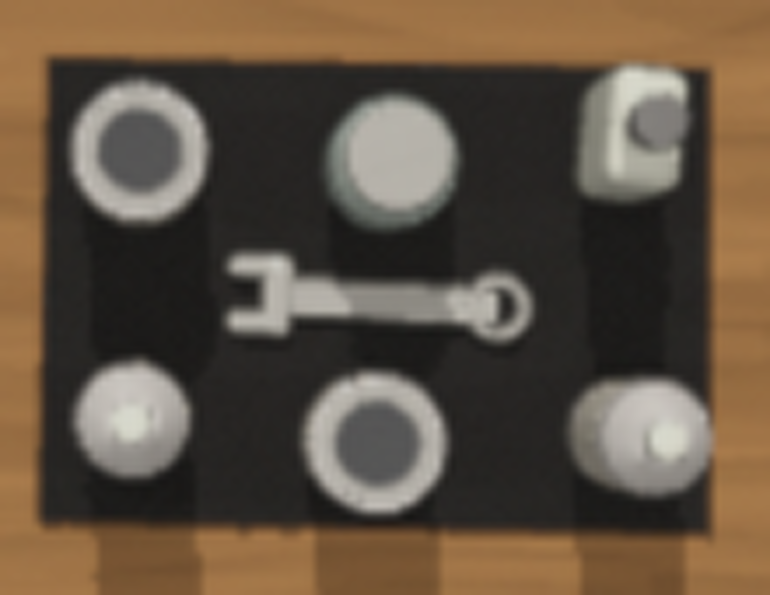

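View pics/c2.png

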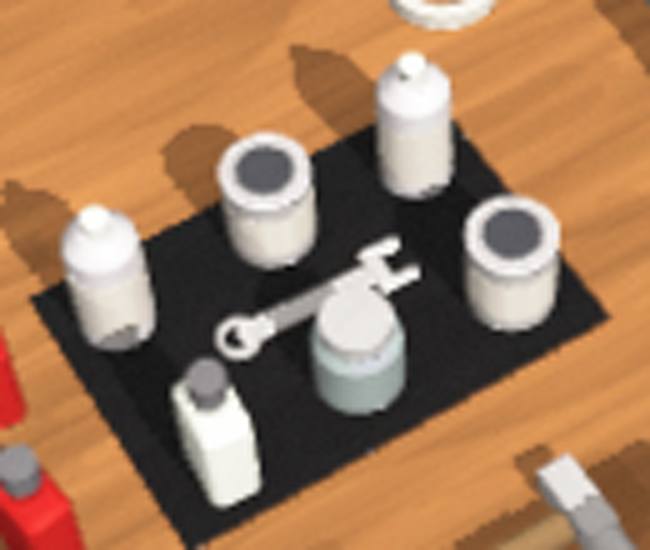

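View pics/c1t.png

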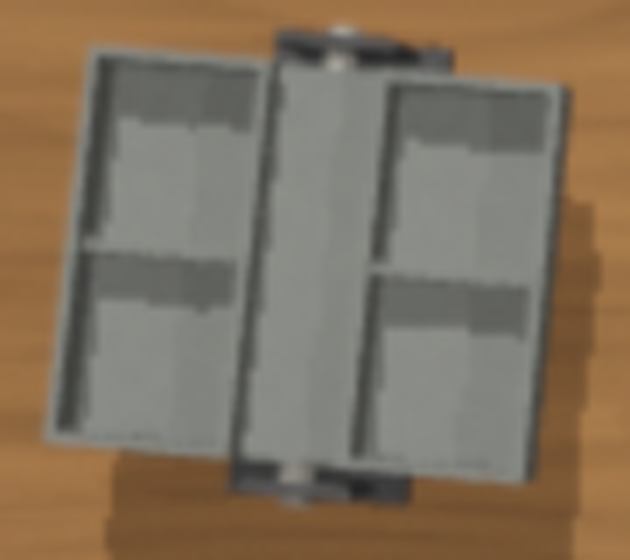

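```bash
cat > h.py <<'E'
import numpy as np,cv2
def ray(cam,uv,z,h=384):
    f=h/2/np.tan(np.radians(cam['fov_y'])/2)
    R=cv2.Rodrigues(np.array(cam['rvec'],float))[0]; t=np.array(cam['tvec'])
    d=R.T@np.array([(uv[0]-cam['cx'])/f,(uv[1]-cam['cy'])/f,1]); c=-R.T@t
    return c+d*(z-c[2])/d[2]
def proj(cam,P,h=384):
    f=h/2/np.tan(np.radians(cam['fov_y'])/2)
    K=np.array([[f,0,cam['cx']],[0,f,cam['cy']],[0,0,1.]])
    return cv2.projectPoints(np.array(P,float).reshape(-1,1,3),np.array(cam['rvec']),np.array(cam['tvec']),K,None)[0][:,0]
def back(cam,uv,d):
    f=384/2/np.tan(np.radians(cam['fov_y'])/2)
    R=cv2.Rodrigues(np.array(cam['rvec'],float))[0]
    return R.T@(np.array([(uv[0]-cam['cx'])/f*d,(uv[1]-cam['cy'])/f*d,d])-np.array(cam['tvec']))
E
python3 - <<'E'
from h import *
from rig import ctrl
T=ctrl.camera_model("top");S=ctrl.camera_model("scene")
c1=lambda p:((p[0]+.5)/7-.5+235,(p[1]+.5)/7-.5+160)
ct=lambda p:((p[0]+.5)/7-.5+115,(p[1]+.5)/7-.5+160)
cs=lambda p:((p[0]+.5)/5-.5+155,(p[1]+.5)/5-.5+145)
d=np.load("pics/top0d.npy")
np.set_printoptions(precision=1,suppress=True)
for n,p,q,z in [("tinA",(140,151),(512,230),78),("tinB",(376,442),(266,167),78),("canA",(131,422),(411,66),127),("canB",(668,440),(94,218),127),("jar",(402,153),(357,318),78),("bottle",(659,122),(208,382),128)]:
    u=c1(p); a=ray(T,u,z); b=ray(S,cs(q),z); dd=d[int(round(u[1])),int(round(u[0]))]
    print(n,a,b,"depthpt",back(T,u,dd))
c=[ray(T,ct(p),75) for p in [(93,48),(570,88),(530,480),(47,440)]]
for x in c: print(x)
m=sum(c)/4; print(m,[np.linalg.norm(c[i]-c[(i+1)%4]) for i in range(4)])
ys=((c[0]-c[1])+(c[3]-c[2]))/2; print("yaxis",np.degrees(np.arctan2(ys[1],ys[0])))
xs=((c[0]-c[3])+(c[1]-c[2]))/2; print("xaxis",np.degrees(np.arctan2(xs[1],xs[0])))
for p in [(160,180),(150,370),(465,200),(440,400),(310,250)]:
    u=ct(p); print(back(T,u,d[int(round(u[1])),int(round(u[0]))]))
for p in [(50,60),(710,70),(710,535),(42,525)]: print(ray(T,c1(p),3))
E
```

```text
tinA [592.7 -96.8  78. ] [592.8 -94.9  78. ] depthpt [593.  -96.8  74.9]
tinB [ 457.5 -209.9   78. ] [ 457.2 -208.2   78. ] depthpt [ 457.5 -209.9   77.2]
canA [465.8 -95.5 127. ] [469.8 -97.2 127. ] depthpt [465.7 -95.5 124.5]
canB [ 461.8 -337.2  127. ] [ 465.  -337.3  127. ] depthpt [ 461.8 -337.4  125.7]
jar [ 593.8 -220.8   78. ] [ 596.2 -218.9   78. ] depthpt [ 593.3 -220.3   83.5]
bottle [ 605.4 -332.8  128. ] [ 614.4 -335.1  128. ] depthpt [ 605.5 -333.   127. ]
[635.5 327.7  75. ]
[620.  99.  75.]
[434.2 112.4  75. ]
[449.  341.1  75. ]
[534.7 220.1  75. ] [np.float64(229.16486677487052), np.float64(186.27750117119749), np.float64(229.25776532084896), np.float64(187.00275760029461)]
yaxis 86.19568375639848
xaxis -4.110696153944122
[574.6 301.1  50.5]
[482.7 302.9  47.8]
[567.8 154.1  43.5]
[470.6 162.1  47.7]
[541.5 224.9  58. ]
[644.7 -49.6   3. ]
[ 644.9 -382.     3. ]
[ 412.6 -381.9    3. ]
[411.8 -50.2   3. ]
```

```bash
cat >> h.py <<'E'
def go(s,P,yaw=None):
    "shift in tool axes + turn to reach world TCP P, tool-x yaw (deg)"
    from scipy.spatial.transform import Rotation as Ro
    q=s['ee_rot'];R=Ro.from_quat([q[1],q[2],q[3],q[0]]).as_matrix()
    cur=np.degrees(np.arctan2(R[1,0],R[0,0])); d=R.T@(np.array(P)-s['eef_pos'])
    print(P,"shift",np.round(d,1),"turn",None if yaw is None else round(-(yaw-cur),1),"dist",round(np.linalg.norm(d)),"yaw",round(cur,1))
E
python3 - <<'E'
from h import *
from rig import ctrl
s=ctrl.sense()
go(s,[592.7,-96,230],-4);go(s,[592.7,-96,107],-4)
E
```

```text
[592.7, -96, 230] shift [ 507.6 -204.2   73.8] turn 27.1 dist 552 yaw 23.1
[592.7, -96, 107] shift [ 507.6 -204.   196.8] turn 27.1 dist 581 yaw 23.1
```

>>> {"name": "move_arm", "arguments": {
  "series": [
    [[60,-24,0],9,1],
    [[120,-48,10],18,1],
    [[180,-72,20],27,1],
    [[240,-96,30],27,1],
    [[300,-120,40],27,1],
    [[360,-145,50],27,1],
    [[420,-170,60],27,1],
    [[470,-190,70],27,1],
    [[508,-204,74],27,1],
    [[508,-204,74],27,1]
  ]
}}

```text
time_s: 1.35
eef_pos: [594.4, -93.4, 228.4]
ee_rot: [-0.0, 0.999, -0.032, -0.001]
force: [-0.9, -1.5, 0.3]
grip_width: 1.004
```

```bash
python3 - <<'E'
from h import *
from rig import ctrl
s=ctrl.sense(); cam=ctrl.camera_model("wrist")
p,d=ctrl.capture("wrist"); cv2.imwrite("pics/w1.png",p[:,:,::-1])
print(s['eef_pos'],cam); go(s,[592.7,-96,230],-4);go(s,[592.7,-96,106],-4)
print(proj(cam,[[592.7,-96,78],[592.7,-127.5,78]]))
E
```

```text
[594.35538694 -93.41865062 228.43184717] {'fov_y': 62.72132593709703, 'cx': 256.38542068201866, 'cy': 193.7629438471988, 'rvec': array([-1.98945282,  2.12095943,  0.33706781]), 'tvec': array([-55.01984804, 552.17701268, 493.48552712])}
[592.7, -96, 230] shift [-1.5  2.7 -1.6] turn 0.3 dist 3 yaw -3.7
[592.7, -96, 106] shift [ -1.3   2.8 122.4] turn 0.3 dist 122 yaw -3.7
[[260.1059321  204.51872894]
 [302.4829887  201.97288589]]
```

View pics/w1.png

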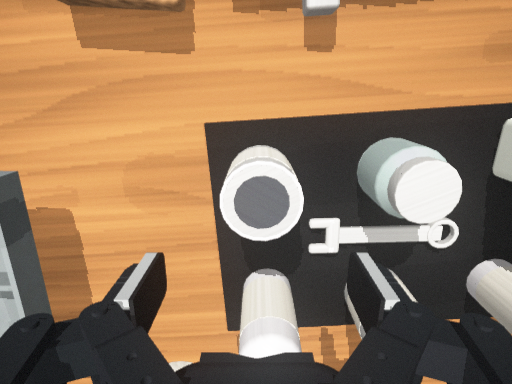

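>>> {"name": "move_arm", "arguments": {
  "series": [
    [[1,0,0],0,1],
    [[1,0,30],0,1],
    [[1,0,60],0,1],
    [[1,0,90],0,1],
    [[1,0,110],0,1],
    [[1,0,122],0,1],
    [[1,0,124],0,1],
    [[1,0,124],0,1]
  ],
  "force": 50
}}

```text
time_s: 2.4
eef_pos: [594.4, -96.6, 106.7]
ee_rot: [0.0, 0.999, -0.034, 0.001]
force: [-0.2, 0.4, -0.1]
grip_width: 0.999
```

```bash
python3 - <<'E'
from h import *
from rig import ctrl
s=ctrl.sense(); 
p,d=ctrl.capture("wrist"); cv2.imwrite("pics/w2.png",p[:,:,::-1])
print(s['eef_pos'],s['dq'],s['force'])
E
```

```text
[594.37304565 -96.60630603 106.70877921] [ 0.00526827 -0.0058658  -0.00395474 -0.00181392  0.00140987  0.00021461] [-0.23864129  0.35245805 -0.14268781]
```

View pics/w2.png

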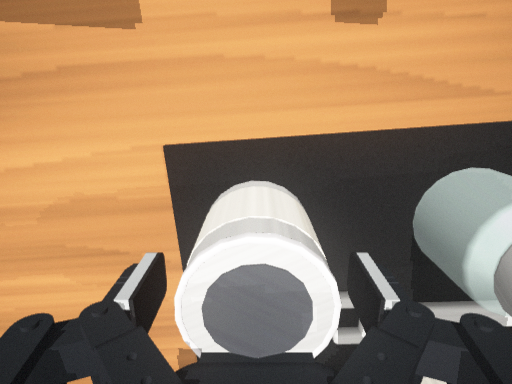

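>>> {"name": "move_arm", "arguments": {
  "series": [
    [[0,0,0],0,0.5],
    [[0,0,0],0,0.5],
    [[0,0,0],0,0.5],
    [[0,0,0],0,0.5],
    [[0,0,0],0,0.5],
    [[0,0,0],0,0.5],
    [[0,0,0],0,0.5],
    [[0,0,0],0,0.5]
  ],
  "force": 50
}}

```text
time_s: 3.45
eef_pos: [594.4, -96.4, 106.9]
ee_rot: [0.0, 0.999, -0.034, 0.001]
force: [-2.2, -0.5, 5.3]
grip_width: 0.735
```

```bash
python3 - <<'E'
from h import *
from rig import ctrl
s=ctrl.sense(); print(s['eef_pos'],s['force'])
go(s,[594,-96,230],-4)
go(s,[585.5,286.7,230],-4)
E
```

```text
[594.42017856 -96.3989802  106.88930446] [-2.16822607 -0.45565817  5.25165336]
[594, -96, 230] shift [  -0.3   -0.3 -123.1] turn 0.1 dist 123 yaw -3.9
[585.5, 286.7, 230] shift [ -34.9 -381.5 -123.3] turn 0.1 dist 402 yaw -3.9
```

>>> {"name": "move_arm", "arguments": {
  "series": [
    [[0,0,-20],0,0.5],
    [[0,0,-50],0,0.5],
    [[0,-20,-85],0,0.5],
    [[-5,-60,-110],0,0.5],
    [[-10,-105,-110],0,0.5],
    [[-15,-155,-110],0,0.5],
    [[-20,-205,-110],0,0.5],
    [[-25,-255,-110],0,0.5],
    [[-30,-300,-110],0,0.5],
    [[-33,-335,-110],0,0.5]
  ]
}}

```text
time_s: 4.7
eef_pos: [583.5, 242.2, 215.6]
ee_rot: [0.0, 0.999, -0.034, -0.0]
force: [-1.1, 0.3, -3.4]
grip_width: 0.73
```

>>> {"name": "move_arm", "arguments": {
  "series": [
    [[-2,-25,0],0,0.5],
    [[-2,-40,0],0,0.5],
    [[-2,-46,0],0,0.5],
    [[-2,-46,0],0,0.5],
    [[-2,-46,0],0,0.5]
  ]
}}

```text
time_s: 5.32
eef_pos: [585.5, 285.4, 215.9]
ee_rot: [0.0, 0.999, -0.035, -0.0]
force: [-0.4, 0.9, -4.1]
grip_width: 0.729
```

```bash
python3 - <<'E'
from h import *
from rig import ctrl
s=ctrl.sense(); cam=ctrl.camera_model("wrist")
p,d=ctrl.capture("wrist"); cv2.imwrite("pics/w3.png",p[:,:,::-1])
p,d=ctrl.capture("scene"); cv2.imwrite("pics/s3.png",p[:,:,::-1])
print(s['eef_pos'],s['force'],s['grip_width'])
go(s,[585.5,286.7,216],-4)
ex=np.array([.9976,-.0698,0]);ey=np.array([.0698,.9976,0]);M=np.array([534.7,220.1,75])
for a,b in [(-95,-114),(95,-114),(95,114),(-95,114),(0,31),(95,31)]: print(a,b,proj(cam,[M+a*ex+b*ey]))
E
```

```text
[585.48239593 285.4356595  215.90696812] [-0.37236523  0.9254558  -4.12198414] 0.7290365746709112
[585.5, 286.7, 216] shift [-0.1 -1.3 -0.1] turn 0.0 dist 1 yaw -4.0
-95 -114 [[470.58005731 362.8385079 ]]
95 -114 [[530.44152299 138.7353216 ]]
95 114 [[188.35160432 138.51205806]]
-95 114 [[203.02442008 362.76941635]]
0 31 [[305.92961714 264.40238857]]
95 31 [[312.9320068  138.59336494]]
```

View pics/w3.png

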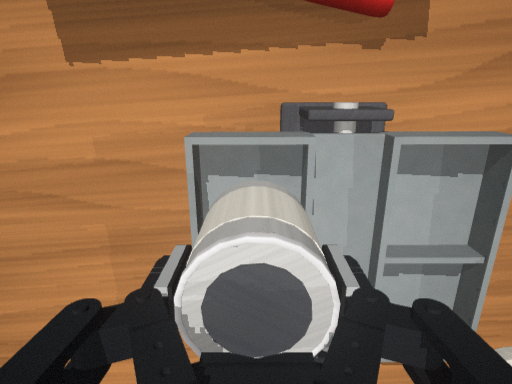

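View pics/s3.png

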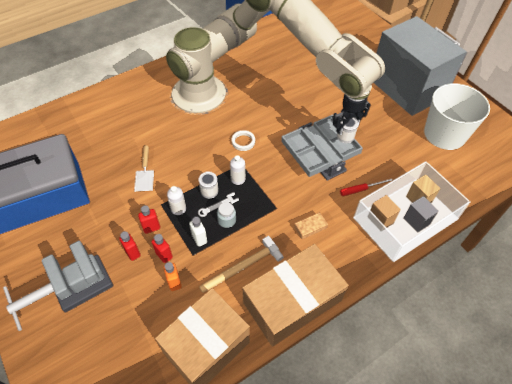

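>>> {"name": "move_arm", "arguments": {
  "series": [
    [[2,-1.5,10],0,0.5],
    [[2,-1.5,25],0,0.5],
    [[2,-1.5,40],0,0.5],
    [[2,-1.5,50],0,0.5],
    [[2,-1.5,58],0,0.5],
    [[2,-1.5,58],0,0.5]
  ]
}}

```text
time_s: 6.18
eef_pos: [587.3, 287.6, 157.3]
ee_rot: [0.0, 0.999, -0.034, -0.0]
force: [0.2, -0.2, -3.9]
grip_width: 0.73
```

>>> {"name": "move_arm", "arguments": {
  "series": [
    [[0,0,1],0,0.5],
    [[0,0,2],0,0.5],
    [[0,0,3],0,0.5],
    [[0,0,4],0,0.5],
    [[0,0,5],0,0.5],
    [[0,0,6],0,0.5],
    [[0,0,6],0,0.5]
  ]
}}

```text
time_s: 7.05
eef_pos: [587.5, 287.7, 152.1]
ee_rot: [-0.0, 0.999, -0.034, 0.0]
force: [-0.7, 1.3, -1.0]
grip_width: 0.734
```

```bash
python3 - <<'E'
from h import *
from rig import ctrl
s=ctrl.sense()
p,d=ctrl.capture("wrist"); cv2.imwrite("pics/w4.png",p[:,:,::-1])
print(s['eef_pos'],s['force'],s['wrist_torque'],s['grip_width'])
E
```

```text
[587.45133863 287.74624994 152.10738228] [-0.65693862  1.33438602 -0.99791463] [0.15809493 0.03304067 0.01463971] 0.733509401853049
```

View pics/w4.png

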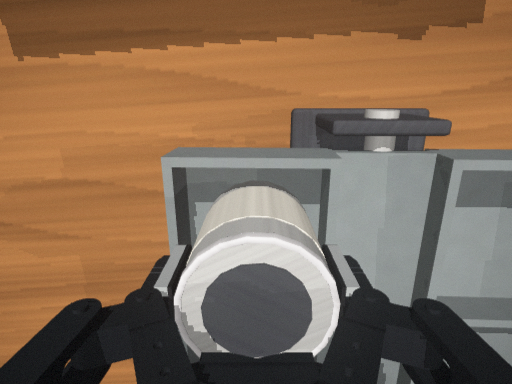

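>>> {"name": "move_arm", "arguments": {
  "series": [
    [[0,0,1],0,0.5],
    [[0,0,2],0,0.5],
    [[0,0,3],0,0.5],
    [[0,0,4],0,0.5],
    [[0,0,5],0,0.5],
    [[0,0,6],0,0.5],
    [[0,0,6],0,0.5]
  ]
}}

```text
time_s: 7.98
eef_pos: [587.8, 287.9, 148.5]
ee_rot: [-0.0, 0.999, -0.034, 0.001]
force: [-5.9, 2.4, 17.8]
grip_width: 0.731
```

>>> {"name": "move_arm", "arguments": {
  "series": [
    [[0,0,-2],0,0.5],
    [[0,0,-2],0,0.8],
    [[0,0,-2],0,0.9],
    [[0,0,-2],0,0.9],
    [[0,0,-2],0,0.9],
    [[0,0,-2],0,0.9]
  ]
}}

```text
time_s: 8.72
eef_pos: [587.4, 287.5, 147.8]
ee_rot: [0.0, 0.999, -0.034, -0.0]
force: [-0.1, -0.4, 0.7]
grip_width: 0.904
```

```bash
python3 - <<'E'
from h import *
from rig import ctrl
s=ctrl.sense()
p,d=ctrl.capture("wrist"); cv2.imwrite("pics/w5.png",p[:,:,::-1])
print(s['eef_pos'],s['force'],s['wrist_torque'],s['grip_width'])
E
```

```text
[587.40184973 287.50552962 147.76900696] [-0.08926574 -0.44168696  0.6917696 ] [0.01356902 0.0117393  0.02204657] 0.9035763509970707
```

View pics/w5.png

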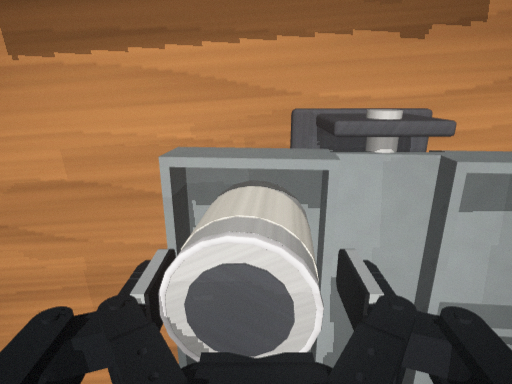

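>>> {"name": "move_arm", "arguments": {
  "series": [
    [[0,0,-2],0,1],
    [[0,0,-2],0,1],
    [[0,-1,-15],0,1],
    [[0,-1,-40],0,1],
    [[0,-1,-70],0,1],
    [[0,20,-95],0,1],
    [[0,60,-95],0,1],
    [[-15,110,-95],0,1],
    [[-30,165,-95],0,1],
    [[-45,220,-95],0,1]
  ]
}}

```text
time_s: 10.02
eef_pos: [526.8, 69.7, 244.0]
ee_rot: [0.0, 0.999, -0.034, 0.001]
force: [1.3, -0.0, 0.9]
grip_width: 0.996
```

```bash
python3 - <<'E'
from h import *
from rig import ctrl
s=ctrl.sense()
p,d=ctrl.capture("top"); cv2.imwrite("pics/t5.png",cv2.resize(p[150:250,110:350,::-1],None,fx=3.3,fy=3.3,interpolation=2))
print(s['eef_pos'],s['force']); go(s,[459,-209.5,230],-4)
E
```

```text
[526.79810638  69.73009718 243.97501319] [ 1.28532956 -0.00290856  0.88432433]
[459, -209.5, 230] shift [-48.7 283.2  13.9] turn 0.1 dist 288 yaw -3.9
```

View pics/t5.png

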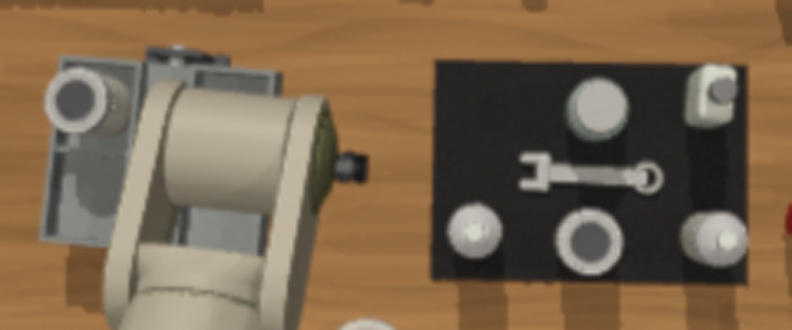

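>>> {"name": "move_arm", "arguments": {
  "series": [
    [[-8,50,0],0,1],
    [[-18,105,0],0,1],
    [[-28,160,5],0,1],
    [[-38,215,10],0,1],
    [[-46,260,13],0,1],
    [[-48,280,13],0,1],
    [[-48,284.5,13],0,1],
    [[-48,284.5,13],0,1],
    [[-48,284.5,13],0,1]
  ]
}}

```text
time_s: 11.2
eef_pos: [460.5, -208.2, 230.0]
ee_rot: [-0.0, 0.999, -0.033, 0.0]
force: [0.2, 0.0, -0.4]
grip_width: 1.001
```

```bash
python3 - <<'E'
from h import *
from rig import ctrl
s=ctrl.sense(); cam=ctrl.camera_model("wrist")
p,d=ctrl.capture("wrist"); cv2.imwrite("pics/w6.png",p[:,:,::-1])
print(s['eef_pos'],s['force']); go(s,[459,-209.5,107],-4); print(proj(cam,[[457.4,-209.2,78]]))
E
```

```text
[ 460.47954624 -208.2240281   230.03229706] [ 0.18018543  0.03526801 -0.39251472]
[459, -209.5, 107] shift [ -1.4   1.4 123. ] turn 0.2 dist 123 yaw -3.8
[[257.94245985 206.02905241]]
```

View pics/w6.png

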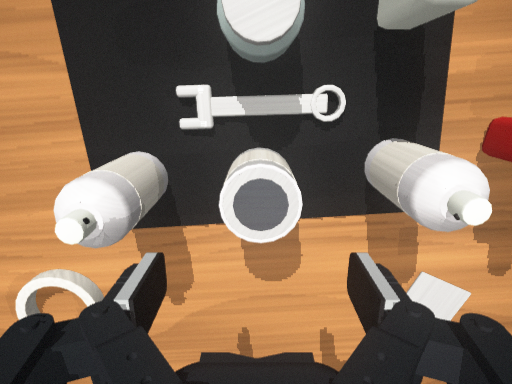

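>>> {"name": "move_arm", "arguments": {
  "series": [
    [[-1,2,20],0,1],
    [[-1,2,50],0,1],
    [[-1,2,80],0,1],
    [[-1,2,105],0,1],
    [[-1,2,120],0,1],
    [[-1,2,123],0,1],
    [[-1,2,123],0,1]
  ]
}}

```text
time_s: 12.12
eef_pos: [459.3, -211.3, 107.5]
ee_rot: [0.0, 0.999, -0.034, 0.0]
force: [-0.1, 0.1, -0.2]
grip_width: 1.002
```

```bash
python3 - <<'E'
from h import *
from rig import ctrl
s=ctrl.sense()
p,d=ctrl.capture("wrist"); cv2.imwrite("pics/w7.png",p[:,:,::-1])
print(s['eef_pos'],s['force'])
E
```

```text
[ 459.32137588 -211.34916479  107.50168178] [-0.13123811  0.07995159 -0.16174575]
```

View pics/w7.png

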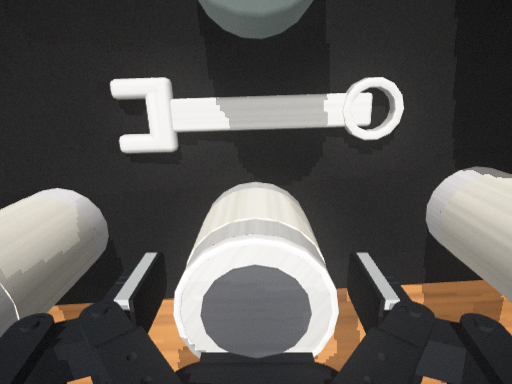

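Centred (lid centre at pixel 257,310). Close.

>>> {"name": "move_arm", "arguments": {
  "series": [
    [[0,0,0],0,0.5],
    [[0,0,0],0,0.5],
    [[0,0,0],0,0.5],
    [[0,0,0],0,0.5],
    [[0,0,0],0,0.5],
    [[0,0,0],0,0.5],
    [[0,0,-10],0,0.5],
    [[0,0,-30],0,0.5],
    [[0,0,-60],0,0.5],
    [[0,0,-90],0,0.5]
  ],
  "force": 50
}}

```text
time_s: 13.42
eef_pos: [458.8, -211.1, 198.1]
ee_rot: [-0.0, 0.999, -0.034, -0.0]
force: [0.3, -0.3, -3.4]
grip_width: 0.739
```

```bash
python3 - <<'E'
from h import *
from rig import ctrl
s=ctrl.sense()
print(s['eef_pos'],s['force'],s['grip_width'])
go(s,[577.7,147.6,226],-4)
E
```

```text
[ 458.76139433 -211.13004518  198.07264519] [ 0.32825423 -0.30422031 -3.41964912] 0.7386494253383724
[577.7, 147.6, 226] shift [  94.1 -366.   -27.9] turn 0.1 dist 379 yaw -3.9
```

>>> {"name": "move_arm", "arguments": {
  "series": [
    [[0,0,-30],0,0.5],
    [[10,0,-55],0,0.5],
    [[25,-20,-60],0,0.5],
    [[40,-60,-60],0,0.5],
    [[55,-110,-60],0,0.5],
    [[68,-165,-60],0,0.5],
    [[80,-220,-60],0,0.5],
    [[88,-275,-55],0,0.5],
    [[93,-320,-45],0,0.5],
    [[94,-350,-35],0,0.5]
  ]
}}

```text
time_s: 14.68
eef_pos: [576.5, 133.6, 231.7]
ee_rot: [-0.0, 0.999, -0.033, -0.0]
force: [0.0, 0.0, -4.5]
grip_width: 0.736
```

>>> {"name": "move_arm", "arguments": {
  "series": [
    [[0,-14,5],0,0.5],
    [[0,-16,7],0,0.5],
    [[0,-16,7],0,0.5],
    [[0,-16,7],0,0.5]
  ]
}}

```text
time_s: 15.18
eef_pos: [578.0, 146.5, 225.3]
ee_rot: [0.0, 0.999, -0.035, 0.0]
force: [-1.2, 0.8, -3.4]
grip_width: 0.736
```

```bash
python3 - <<'E'
from h import *
from rig import ctrl
s=ctrl.sense()
p,d=ctrl.capture("wrist"); cv2.imwrite("pics/w8.png",p[:,:,::-1])
print(s['eef_pos'],s['force'])
go(s,[577.7,147.6,226],-4)
E
```

```text
[577.95683859 146.45335775 225.3248273 ] [-1.19450262  0.83261467 -3.43887608]
[577.7, 147.6, 226] shift [-0.3 -1.1 -0.7] turn 0.0 dist 1 yaw -4.0
```

View pics/w8.png

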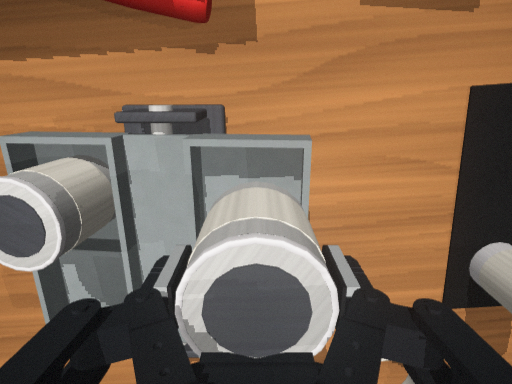

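>>> {"name": "move_arm", "arguments": {
  "series": [
    [[0,-1.3,10],0,0.5],
    [[0,-1.3,25],0,0.5],
    [[0,-1.3,40],0,0.5],
    [[0,-1.3,52],0,0.5],
    [[0,-1.3,58],0,0.5],
    [[0,-1.3,58],0,0.5]
  ]
}}

```text
time_s: 15.98
eef_pos: [577.8, 148.7, 166.6]
ee_rot: [-0.0, 0.999, -0.034, -0.0]
force: [-0.5, -0.1, -3.2]
grip_width: 0.738
```

>>> {"name": "move_arm", "arguments": {
  "series": [
    [[0,0,1],0,0.5],
    [[0,0,2],0,0.5],
    [[0,0,3],0,0.5],
    [[0,0,4],0,0.5],
    [[0,0,5],0,0.5],
    [[0,0,6],0,0.5],
    [[0,0,7],0,0.5],
    [[0,0,8],0,0.5],
    [[0,0,8],0,0.5]
  ]
}}

```text
time_s: 17.1
eef_pos: [577.9, 148.7, 158.8]
ee_rot: [0.0, 0.999, -0.034, -0.0]
force: [0.1, -1.0, -2.6]
grip_width: 0.739
```

```bash
python3 - <<'E'
from h import *
from rig import ctrl
s=ctrl.sense()
p,d=ctrl.capture("wrist"); cv2.imwrite("pics/w9.png",p[:,:,::-1])
print(s['eef_pos'],s['force'])
E
```

```text
[577.88013539 148.70376225 158.83992512] [ 0.1316186  -1.04049358 -2.63308786]
```

View pics/w9.png

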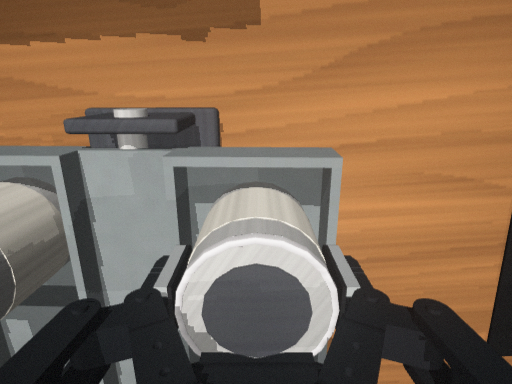

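>>> {"name": "move_arm", "arguments": {
  "series": [
    [[0,0,1],0,0.5],
    [[0,0,2],0,0.5],
    [[0,0,3],0,0.5],
    [[0,0,4],0,0.5],
    [[0,0,5],0,0.5],
    [[0,0,5],0,0.5]
  ]
}}

```text
time_s: 17.9
eef_pos: [578.0, 148.6, 154.2]
ee_rot: [0.0, 0.999, -0.034, 0.0]
force: [-0.8, -3.3, 2.3]
grip_width: 0.737
```

```bash
python3 - <<'E'
from h import *
from rig import ctrl
s=ctrl.sense()
p,d=ctrl.capture("wrist"); cv2.imwrite("pics/w10.png",p[:,:,::-1])
print(s['eef_pos'],s['force'])
E
```

```text
[577.97835236 148.63035067 154.1800026 ] [-0.84572933 -3.29071919  2.26912603]
```

View pics/w10.png

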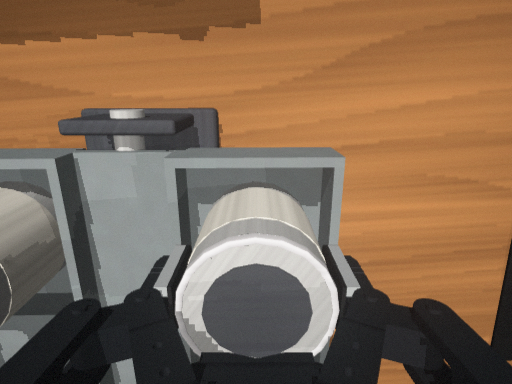

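>>> {"name": "move_arm", "arguments": {
  "series": [
    [[0,0,0],0,0.76],
    [[0,0,0],0,0.8],
    [[0,0,0],0,0.9],
    [[0,0,0],0,1],
    [[0,0,0],0,1],
    [[0,0,0],0,1]
  ]
}}

```text
time_s: 18.7
eef_pos: [577.9, 148.8, 153.9]
ee_rot: [-0.0, 0.999, -0.034, 0.0]
force: [0.2, -0.2, 0.4]
grip_width: 0.997
```

```bash
python3 - <<'E'
from h import *
from rig import ctrl
s=ctrl.sense()
p,d=ctrl.capture("wrist"); cv2.imwrite("pics/w11.png",p[:,:,::-1])
print(s['eef_pos'],s['force'])
E
```

```text
[577.88125334 148.7584282  153.89964776] [ 0.20674778 -0.24796445  0.38995448]
```

View pics/w11.png

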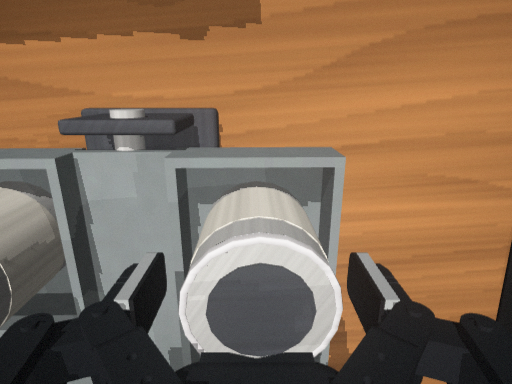

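>>> {"name": "move_arm", "arguments": {
  "series": [
    [[0,0,-20],0,1],
    [[0,0,-55],0,1],
    [[0,0,-86],0,1],
    [[-15,40,-86],0,1],
    [[-32,90,-86],0,1],
    [[-52,140,-86],0,1],
    [[-70,190,-86],0,1],
    [[-85,235,-86],0,1],
    [[-92.6,252,-86],0,1],
    [[-92.6,252,-86],0,1]
  ]
}}

```text
time_s: 20.0
eef_pos: [468.0, -97.2, 240.0]
ee_rot: [0.0, 0.999, -0.035, 0.0]
force: [0.7, 1.7, 0.9]
grip_width: 0.997
```

```bash
python3 - <<'E'
from h import *
from rig import ctrl
s=ctrl.sense(); cam=ctrl.camera_model("wrist")
p,d=ctrl.capture("wrist"); cv2.imwrite("pics/w12.png",p[:,:,::-1])
p,d=ctrl.capture("top"); cv2.imwrite("pics/t12.png",cv2.resize(p[150:250,110:350,::-1],None,fx=3.3,fy=3.3,interpolation=2))
print(s['eef_pos'],s['force']); go(s,[467.8,-96.3,135],-4); print(proj(cam,[[467.8,-96.3,127]]))
E
```

```text
[467.97761014 -97.15902294 240.04769453] [0.70909772 1.69773908 0.92039619]
[467.8, -96.3, 135] shift [ -0.3  -0.9 105. ] turn -0.0 dist 105 yaw -4.0
[[254.98004279 223.23716394]]
```

View pics/w12.png

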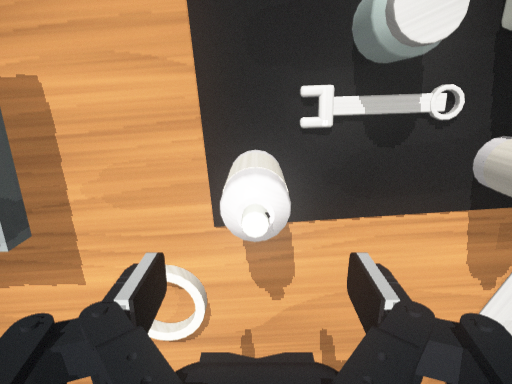

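View pics/t12.png

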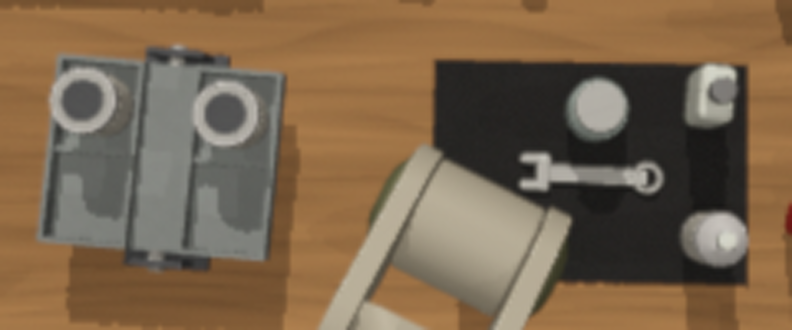

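>>> {"name": "move_arm", "arguments": {
  "series": [
    [[1,0.5,15],0,1],
    [[1,0.5,40],0,1],
    [[1,0.5,65],0,1],
    [[1,0.5,85],0,1],
    [[1,0.5,100],0,1],
    [[1,0.5,105],0,1],
    [[1,0.5,105],0,1]
  ]
}}

```text
time_s: 20.98
eef_pos: [469.3, -96.8, 134.9]
ee_rot: [-0.0, 0.999, -0.034, -0.0]
force: [1.6, -1.0, 0.6]
grip_width: 1.006
```

```bash
python3 - <<'E'
from h import *
from rig import ctrl
s=ctrl.sense()
p,d=ctrl.capture("wrist"); cv2.imwrite("pics/w13.png",p[:,:,::-1])
print(s['eef_pos'],s['force'])
E
```

```text
[469.3395508  -96.8000758  134.86689021] [ 1.58873329 -0.9618588   0.58766816]
```

View pics/w13.png

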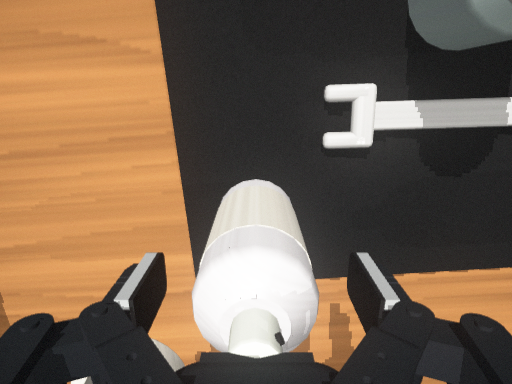

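>>> {"name": "move_arm", "arguments": {
  "series": [
    [[0,0,0],0,0.4],
    [[0,0,0],0,0.4],
    [[0,0,0],0,0.4],
    [[0,0,0],0,0.4],
    [[0,0,0],0,0.4],
    [[0,0,0],0,0.4],
    [[0,0,0],0,0.4],
    [[0,0,-15],0,0.4],
    [[0,0,-40],0,0.4],
    [[0,0,-70],0,0.4]
  ],
  "force": 45
}}

```text
time_s: 22.28
eef_pos: [469.0, -96.8, 206.1]
ee_rot: [-0.0, 0.999, -0.034, -0.0]
force: [1.0, -0.7, -1.4]
grip_width: 0.599
```

```bash
python3 - <<'E'
from h import *
from rig import ctrl
s=ctrl.sense()
print(s['eef_pos'],s['force'],s['grip_width'])
go(s,[495.7,294.3,250],-4)
E
```

```text
[468.97085766 -96.83159815 206.10566091] [ 1.03550041 -0.70062996 -1.44955213] 0.598699510870258
[495.7, 294.3, 250] shift [-1.000e-01 -3.921e+02 -4.380e+01] turn 0.1 dist 394 yaw -3.9
```

>>> {"name": "move_arm", "arguments": {
  "series": [
    [[0,0,-25],0,0.4],
    [[0,-20,-44],0,0.4],
    [[0,-65,-44],0,0.4],
    [[0,-120,-44],0,0.4],
    [[0,-175,-44],0,0.4],
    [[0,-230,-44],0,0.4],
    [[0,-285,-44],0,0.4],
    [[0,-335,-44],0,0.4],
    [[0,-370,-44],0,0.4],
    [[0,-388,-44],0,0.4]
  ]
}}

```text
time_s: 23.52
eef_pos: [495.4, 291.6, 249.3]
ee_rot: [-0.0, 0.999, -0.033, 0.0]
force: [0.7, 0.1, -1.2]
grip_width: 0.6
```

>>> {"name": "move_arm", "arguments": {
  "series": [
    [[0,-4,0],0,0.4],
    [[0,-4,0],0,0.4],
    [[0,-4,0],0,0.4]
  ]
}}

```text
time_s: 23.9
eef_pos: [496.2, 293.2, 249.1]
ee_rot: [0.0, 0.999, -0.035, 0.0]
force: [0.4, -0.0, -2.1]
grip_width: 0.595
```

```bash
python3 - <<'E'
from h import *
from rig import ctrl
s=ctrl.sense()
p,d=ctrl.capture("wrist"); cv2.imwrite("pics/w14.png",p[:,:,::-1])
print(s['eef_pos'],s['force'])
go(s,[495.7,294.0,182],-4)
E
```

```text
[496.23027197 293.17337087 249.08478661] [ 0.3827524  -0.01016541 -2.07034008]
[495.7, 294.0, 182] shift [-0.6 -0.8 67.1] turn 0.0 dist 67 yaw -4.0
```

View pics/w14.png

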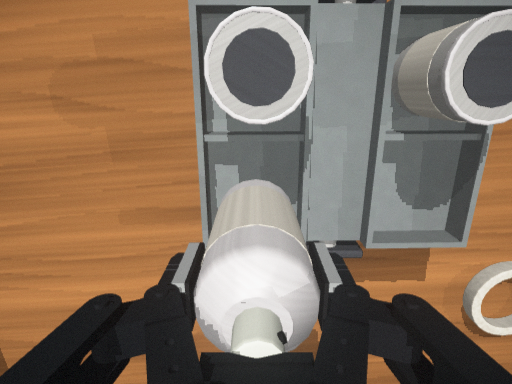

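>>> {"name": "move_arm", "arguments": {
  "series": [
    [[-0.5,-0.8,10],0,0.4],
    [[-0.5,-0.8,25],0,0.4],
    [[-0.5,-0.8,42],0,0.4],
    [[-0.5,-0.8,56],0,0.4],
    [[-0.5,-0.8,63],0,0.4],
    [[-0.5,-0.8,63],0,0.4]
  ]
}}

```text
time_s: 24.7
eef_pos: [495.6, 295.0, 185.5]
ee_rot: [0.0, 0.999, -0.034, -0.0]
force: [0.1, 0.0, -1.4]
grip_width: 0.598
```

>>> {"name": "move_arm", "arguments": {
  "series": [
    [[0,0,1],0,0.4],
    [[0,0,2],0,0.4],
    [[0,0,3],0,0.4],
    [[0,0,4],0,0.4],
    [[0,0,5],0,0.4],
    [[0,0,6],0,0.4],
    [[0,0,7],0,0.4],
    [[0,0,7],0,0.4]
  ]
}}

```text
time_s: 25.7
eef_pos: [495.7, 295.2, 179.0]
ee_rot: [-0.0, 0.999, -0.034, 0.0]
force: [0.6, 3.0, 1.9]
grip_width: 0.599
```

```bash
python3 - <<'E'
from h import *
from rig import ctrl
s=ctrl.sense()
p,d=ctrl.capture("wrist"); cv2.imwrite("pics/w15.png",p[:,:,::-1])
print(s['eef_pos'],s['force'],s['wrist_torque'])
E
```

```text
[495.67691675 295.15136252 179.02733749] [0.59467116 2.97596084 1.88747837] [ 0.52762661 -0.05046714  0.02107298]
```

View pics/w15.png

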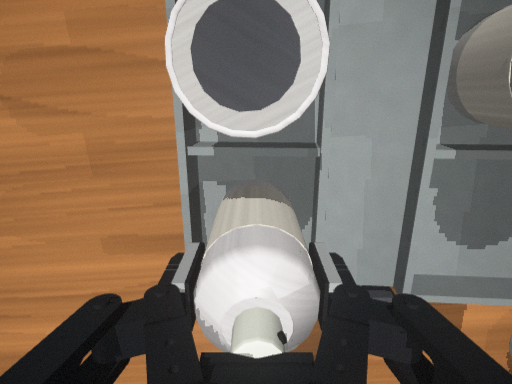

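>>> {"name": "move_arm", "arguments": {
  "series": [
    [[0,0,-1],0,0.6],
    [[0,0,-1],0,0.64],
    [[0,0,-1],0,0.7],
    [[0,0,-1],0,0.8],
    [[0,0,-1],0,0.9],
    [[0,0,-1],0,1],
    [[0,0,-1],0,1]
  ]
}}

```text
time_s: 26.62
eef_pos: [495.6, 295.0, 179.9]
ee_rot: [0.0, 0.999, -0.034, -0.0]
force: [0.9, -0.0, 1.3]
grip_width: 1.0
```

```bash
python3 - <<'E'
from h import *
from rig import ctrl
s=ctrl.sense()
p,d=ctrl.capture("wrist"); cv2.imwrite("pics/w16.png",p[:,:,::-1])
print(s['eef_pos'],s['force'],s['wrist_torque'])
E
```

```text
[495.58235535 295.00351994 179.88842662] [ 0.8558278  -0.04212571  1.27258434] [ 0.03401405 -0.04404819  0.00834607]
```

View pics/w16.png

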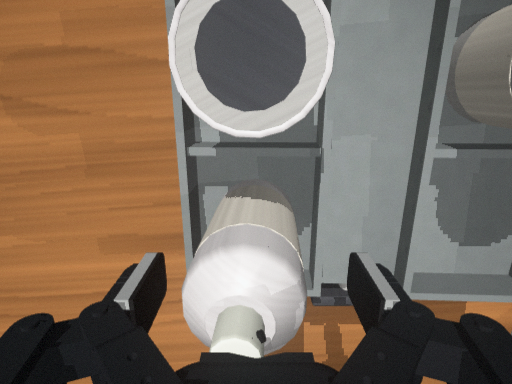

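>>> {"name": "move_arm", "arguments": {
  "series": [
    [[0,0,-15],0,1],
    [[0,0,-45],0,1],
    [[0,0,-80],0,1],
    [[0,20,-90],0,1],
    [[1,70,-90],0,1],
    [[2,130,-90],0,1],
    [[3,190,-90],0,1],
    [[4,250,-90],0,1],
    [[5,310,-90],0,1],
    [[6,370,-90],0,1]
  ]
}}

```text
time_s: 27.92
eef_pos: [475.1, -77.0, 269.7]
ee_rot: [-0.0, 0.999, -0.034, -0.0]
force: [0.5, 0.2, -0.6]
grip_width: 1.001
```

>>> {"name": "move_arm", "arguments": {
  "series": [
    [[1,60,5],0,1],
    [[3,120,10],0,1],
    [[4,180,15],0,1],
    [[6,230,20],0,1],
    [[7,255,25],0,1],
    [[7,263.7,28],0,1],
    [[7,263.7,28],0,1],
    [[7,263.7,28],0,1]
  ]
}}

```text
time_s: 28.92
eef_pos: [465.6, -336.9, 242.3]
ee_rot: [0.0, 0.999, -0.033, 0.0]
force: [-0.8, 0.1, -0.3]
grip_width: 0.998
```

```bash
python3 - <<'E'
from h import *
from rig import ctrl
s=ctrl.sense(); cam=ctrl.camera_model("wrist")
p,d=ctrl.capture("wrist"); cv2.imwrite("pics/w17.png",p[:,:,::-1])
p,d=ctrl.capture("top"); cv2.imwrite("pics/t17.png",cv2.resize(p[150:250,110:350,::-1],None,fx=3.3,fy=3.3,interpolation=2))
print(s['eef_pos'],s['force']); go(s,[464.3,-338,135],-4); print(proj(cam,[[464.3,-338,127]]))
E
```

```text
[ 465.56447637 -336.85557284  242.25548911] [-0.83261741  0.08047118 -0.33441705]
[464.3, -338, 135] shift [ -1.2   1.2 107.3] turn 0.2 dist 107 yaw -3.8
[[258.27976599 223.2298656 ]]
```

View pics/w17.png

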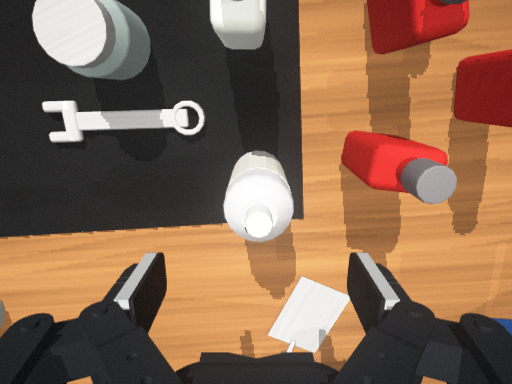

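View pics/t17.png

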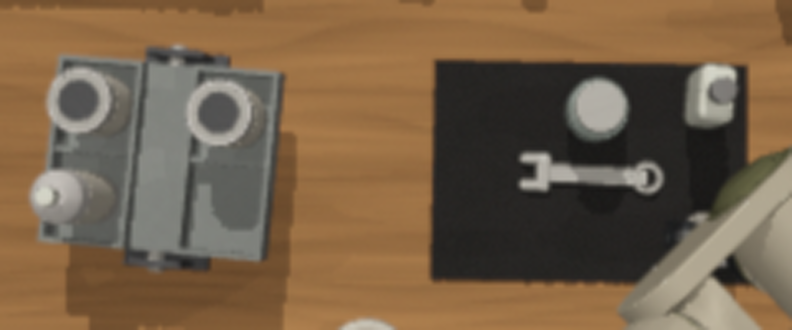

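```bash
python3 - <<'E'
from h import *
from rig import ctrl
T=ctrl.camera_model("top"); d=np.load("pics/top0d.npy")
np.set_printoptions(precision=0,suppress=True)
for v in (212,214,217,220,222):
    for u in range(346,374,3): print(u,v,back(T,(u,v),d[v,u]),end=';')
    print()
E
```

```text
346 212 [ 496. -417.    0.];349 212 [ 496. -426.    9.];352 212 [ 496. -426.   51.];355 212 [ 496. -427.   85.];358 212 [ 496. -436.   89.];361 212 [ 497. -446.   88.];364 212 [ 497. -481.   -1.];367 212 [ 498. -490.    1.];370 212 [ 498. -502.   -1.];373 212 [ 498. -511.    3.];
346 214 [ 489. -418.   -1.];349 214 [ 490. -423.   22.];352 214 [ 490. -423.   62.];355 214 [ 490. -427.   84.];358 214 [ 490. -435.   89.];361 214 [ 490. -445.   91.];364 214 [ 490. -445.  126.];367 214 [ 490. -455.  122.];370 214 [ 491. -477.   79.];373 214 [ 491. -511.    3.];
346 217 [ 479. -418.   -0.];349 217 [ 479. -422.   23.];352 217 [ 480. -420.   73.];355 217 [ 480. -426.   89.];358 217 [ 480. -436.   89.];361 217 [ 480. -435.  124.];364 217 [ 481. -445.  123.];367 217 [ 481. -453.  128.];370 217 [ 481. -475.   88.];373 217 [ 481. -514.   -7.];
346 220 [ 469. -417.   -0.];349 220 [ 469. -420.   31.];352 220 [ 470. -421.   70.];355 220 [ 470. -427.   82.];358 220 [ 470. -436.   87.];361 220 [ 471. -440.  107.];364 220 [ 471. -445.  124.];367 220 [ 471. -454.  126.];370 220 [ 470. -502.   -3.];373 220 [ 470. -513.   -3.];
346 222 [ 462. -417.    3.];349 222 [ 462. -429.   -3.];352 222 [ 462. -438.    2.];355 222 [ 463. -441.   29.];358 222 [ 464. -438.   77.];361 222 [ 464. -445.   88.];364 222 [ 464. -454.   92.];367 222 [ 464. -465.   87.];370 222 [ 463. -502.   -5.];373 222 [ 463. -511.    3.];
```

>>> {"name": "move_arm", "arguments": {
  "series": [
    [[0,0.8,15],0,1],
    [[0,0.8,40],0,1],
    [[0,0.8,65],0,1],
    [[0,0.8,87],0,1],
    [[0,0.8,102],0,1],
    [[0,0.8,107],0,1],
    [[0,0.8,107],0,1]
  ]
}}

```text
time_s: 29.9
eef_pos: [465.3, -338.9, 135.0]
ee_rot: [0.0, 0.999, -0.034, 0.0]
force: [0.0, 0.5, -0.1]
grip_width: 0.998
```

```bash
python3 - <<'E'
from h import *
from rig import ctrl
s=ctrl.sense()
p,d=ctrl.capture("wrist"); cv2.imwrite("pics/w18.png",p[:,:,::-1])
print(s['eef_pos'],s['force'])
E
```

```text
[ 465.2632889  -338.93140457  135.01540312] [ 0.00444343  0.46850313 -0.14425721]
```

View pics/w18.png

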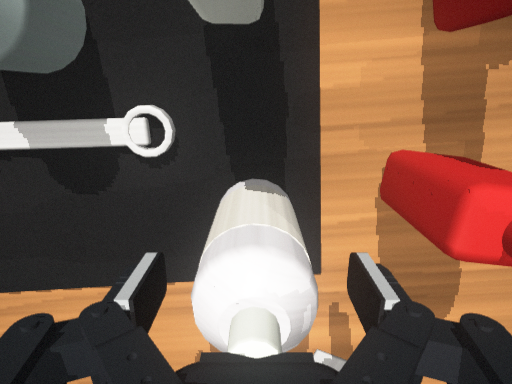

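>>> {"name": "move_arm", "arguments": {
  "series": [
    [[0,0,0],0,0.4],
    [[0,0,0],0,0.4],
    [[0,0,0],0,0.4],
    [[0,0,0],0,0.4],
    [[0,0,0],0,0.4],
    [[0,0,0],0,0.4],
    [[0,0,0],0,0.4],
    [[0,0,-15],0,0.4],
    [[0,0,-40],0,0.4],
    [[0,0,-70],0,0.4]
  ],
  "force": 45
}}

```text
time_s: 31.2
eef_pos: [465.0, -338.8, 205.9]
ee_rot: [-0.0, 0.999, -0.034, -0.0]
force: [0.6, 0.7, -1.5]
grip_width: 0.593
```

```bash
python3 - <<'E'
from h import *
from rig import ctrl
s=ctrl.sense()
print(s['eef_pos'],s['force'],s['grip_width'])
go(s,[486.1,154.3,255],-4)
E
```

```text
[ 464.96656187 -338.7898914   205.90972908] [ 0.6085584   0.66211308 -1.48797429] 0.5932415048821096
[486.1, 154.3, 255] shift [ -12.7 -493.4  -48.8] turn 0.1 dist 496 yaw -3.9
```

>>> {"name": "move_arm", "arguments": {
  "series": [
    [[0,0,-25],0,0.4],
    [[-1,-20,-45],0,0.4],
    [[-2,-65,-48],0,0.4],
    [[-3,-120,-48],0,0.4],
    [[-4,-178,-48],0,0.4],
    [[-6,-236,-48],0,0.4],
    [[-8,-294,-48],0,0.4],
    [[-10,-352,-48],0,0.4],
    [[-11,-405,-48],0,0.4],
    [[-12,-450,-48],0,0.4]
  ]
}}

```text
time_s: 32.45
eef_pos: [483.7, 112.8, 253.6]
ee_rot: [-0.0, 0.999, -0.034, 0.0]
force: [0.8, 0.1, -1.0]
grip_width: 0.601
```

>>> {"name": "move_arm", "arguments": {
  "series": [
    [[-0.5,-25,0],0,0.4],
    [[-0.5,-39,0],0,0.4],
    [[-0.5,-43.5,0],0,0.4],
    [[-0.5,-43.5,0],0,0.4],
    [[-0.5,-43.5,0],0,0.4]
  ]
}}

```text
time_s: 33.08
eef_pos: [486.5, 153.6, 252.9]
ee_rot: [0.0, 0.999, -0.035, -0.0]
force: [0.2, -0.4, -1.6]
grip_width: 0.6
```

```bash
python3 - <<'E'
from h import *
from rig import ctrl
s=ctrl.sense()
p,d=ctrl.capture("wrist"); cv2.imwrite("pics/w19.png",p[:,:,::-1])
print(s['eef_pos'],s['force'])
go(s,[486,154,190],-4)
E
```

```text
[486.53691234 153.56204477 252.93801008] [ 0.17991894 -0.35838028 -1.5841595 ]
[486, 154, 190] shift [-0.6 -0.4 62.9] turn 0.0 dist 63 yaw -4.0
```

View pics/w19.png

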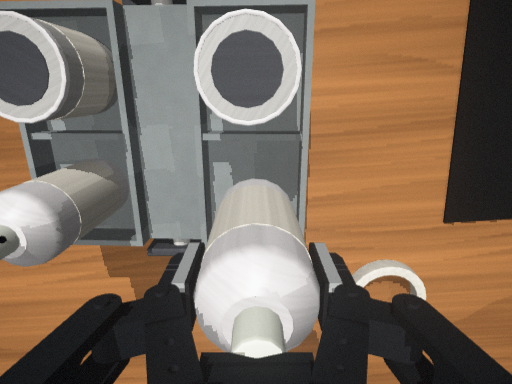

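>>> {"name": "move_arm", "arguments": {
  "series": [
    [[-0.3,0,10],0,0.4],
    [[-0.3,0,25],0,0.4],
    [[-0.3,0,42],0,0.4],
    [[-0.3,0,55],0,0.4],
    [[-0.3,0,61],0,0.4],
    [[-0.3,0,61],0,0.4]
  ]
}}

```text
time_s: 33.88
eef_pos: [486.1, 154.3, 191.6]
ee_rot: [0.0, 0.999, -0.034, -0.0]
force: [-0.3, 0.1, -1.6]
grip_width: 0.601
```

>>> {"name": "move_arm", "arguments": {
  "series": [
    [[0,0,1],0,0.4],
    [[0,0,2],0,0.4],
    [[0,0,3],0,0.4],
    [[0,0,4],0,0.4],
    [[0,0,5],0,0.4],
    [[0,0,6],0,0.4],
    [[0,0,7],0,0.4],
    [[0,0,8],0,0.4],
    [[0,0,9],0,0.4],
    [[0,0,9],0,0.4]
  ]
}}

```text
time_s: 35.12
eef_pos: [486.2, 154.3, 182.9]
ee_rot: [0.0, 0.999, -0.034, 0.0]
force: [1.0, -0.5, -0.9]
grip_width: 0.595
```

```bash
python3 - <<'E'
from h import *
from rig import ctrl
s=ctrl.sense()
p,d=ctrl.capture("wrist"); cv2.imwrite("pics/w20.png",p[:,:,::-1])
print(s['eef_pos'],s['force'])
E
```

```text
[486.17807165 154.30173903 182.88106497] [ 0.97795108 -0.50592204 -0.9203173 ]
```

View pics/w20.png

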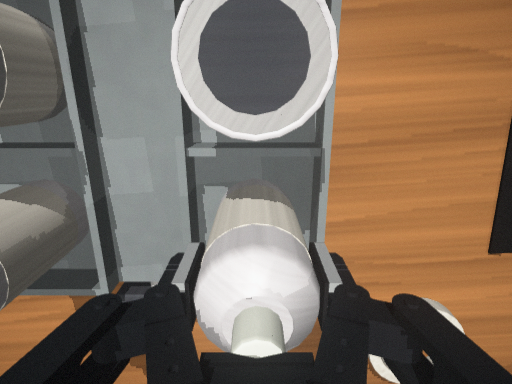

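>>> {"name": "move_arm", "arguments": {
  "series": [
    [[0,0,0.5],0,0.4],
    [[0,0,1],0,0.4],
    [[0,0,1.5],0,0.4],
    [[0,0,1.5],0,0.4]
  ]
}}

```text
time_s: 35.67
eef_pos: [486.2, 154.3, 181.5]
ee_rot: [0.0, 0.999, -0.034, 0.0]
force: [0.5, -0.4, 0.9]
grip_width: 0.599
```

Support is now about 2.4 N (slightly more than the can's weight); release.

>>> {"name": "move_arm", "arguments": {
  "series": [
    [[0,0,0],0,0.6],
    [[0,0,0],0,0.64],
    [[0,0,0],0,0.7],
    [[0,0,0],0,0.8],
    [[0,0,0],0,0.9],
    [[0,0,0],0,1],
    [[0,0,0],0,1]
  ]
}}

```text
time_s: 36.55
eef_pos: [486.1, 154.3, 181.4]
ee_rot: [-0.0, 0.999, -0.034, -0.0]
force: [0.7, -0.2, -0.7]
grip_width: 0.997
```

```bash
python3 - <<'E'
from h import *
from rig import ctrl
s=ctrl.sense()
p,d=ctrl.capture("wrist"); cv2.imwrite("pics/w21.png",p[:,:,::-1])
print(s['eef_pos'],s['force'],s['grip_width'])
E
```

```text
[486.14533202 154.31662361 181.39268346] [ 0.65774968 -0.20676915 -0.69574044] 0.9970872500200681
```

View pics/w21.png

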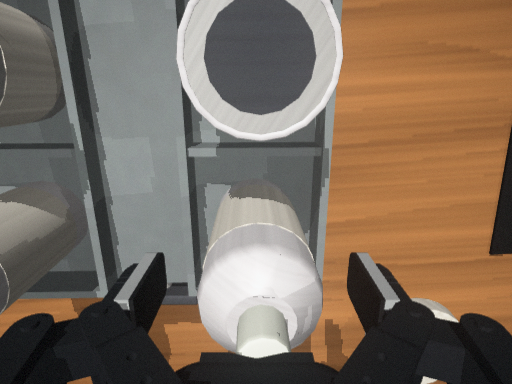

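Released and upright. Lift straight up, then back away toward −y.

>>> {"name": "move_arm", "arguments": {
  "series": [
    [[0,0,-15],0,1],
    [[0,0,-40],0,1],
    [[0,0,-75],0,1],
    [[0,0,-105],0,1],
    [[0,30,-120],0,1],
    [[0,85,-120],0,1],
    [[0,140,-120],0,1],
    [[0,195,-120],0,1],
    [[0,250,-120],0,1],
    [[0,250,-120],0,1]
  ]
}}

```text
time_s: 37.85
eef_pos: [468.7, -98.0, 302.3]
ee_rot: [0.0, 0.999, -0.037, 0.0]
force: [0.0, -0.5, 0.7]
grip_width: 0.997
```

>>> {"name": "move_arm", "arguments": {
  "series": [
    [[0,60,0],0,1],
    [[0,120,0],0,1],
    [[0,180,0],0,1],
    [[0,180,0],0,1],
    [[0,180,0],0,1],
    [[0,180,0],0,1],
    [[0,180,0],0,1],
    [[0,180,0],0,1]
  ]
}}

```text
time_s: 38.85
eef_pos: [456.9, -274.1, 301.6]
ee_rot: [0.0, 0.999, -0.034, 0.0]
force: [-0.5, 0.3, -0.5]
grip_width: 1.005
```

```bash
python3 - <<'E'
from h import *
from rig import ctrl
T=ctrl.camera_model("top"); S=ctrl.camera_model("scene")
p,d=ctrl.capture("top"); cv2.imwrite("pics/t22.png",cv2.resize(p[150:250,110:350,::-1],None,fx=3.3,fy=3.3,interpolation=2))
cv2.imwrite("pics/t22c.png",cv2.resize(p[155:240,115:205,::-1],None,fx=7,fy=7,interpolation=2))
p2,d2=ctrl.capture("scene"); cv2.imwrite("pics/s22.png",cv2.resize(p2[100:260,150:370,::-1],None,fx=3.5,fy=3.5,interpolation=2))
print(ctrl.sense()['time_s'],ctrl.sense()['eef_pos'])
# plane fit of central spine/tray rims by depth: collect points in tray coordinates
M=np.array([536.,221,0]);a=np.radians(-4);ex=np.array([np.cos(a),np.sin(a),0]);ey=np.array([-np.sin(a),np.cos(a),0])
def pts(cam,d):
    f=192/np.tan(np.radians(cam['fov_y'])/2);v,u=np.mgrid[0:384,0:512]
    R=cv2.Rodrigues(cam['rvec'])[0];c=np.stack([(u-cam['cx'])/f*d,(v-cam['cy'])/f*d,d],-1)-cam['tvec']
    return (c@R)[d>0]
for nm,cam,D in [("top now",T,d),("top start",T,np.load("pics/top0d.npy")),("scene now",S,d2),("scene start",S,np.load("pics/scene0d.npy"))]:
    P=pts(cam,D);q=np.c_[(P-M)@ex,(P-M)@ey,P[:,2]]
    k=(abs(q[:,0])<85)&(abs(q[:,1])<22)&(q[:,2]>40)&(q[:,2]<95); A=q[k]
    r=np.linalg.lstsq(np.c_[A[:,:2],np.ones(len(A))],A[:,2],rcond=None)[0]
    k=(abs(q[:,0])<90)&(abs(abs(q[:,1])-70)<38)&(q[:,2]>110)
    for sy in (1,-1):
        B=q[k&(q[:,1]*sy>0)]; 
        if len(B): print("  tops",sy,len(B),[round(B[(B[:,0]*sx>0)][:,2].max(),1) if (B[:,0]*sx>0).any() else None for sx in (1,-1)])
    print(nm,len(A),"slope x,y",np.round(r,3))
E
```

```text
38.95 [ 456.81115676 -274.41582019  301.47976023]
  tops 1 588 [np.float64(132.5), np.float64(178.7)]
  tops -1 552 [np.float64(130.5), np.float64(175.6)]
top now 640 slope x,y [-0.0000e+00  2.4000e-02  5.7969e+01]
top start 629 slope x,y [-1.000e-03 -8.000e-03  5.781e+01]
  tops 1 461 [np.float64(133.3), np.float64(179.4)]
  tops -1 455 [np.float64(131.6), np.float64(177.0)]
scene now 330 slope x,y [ 0.0000e+00 -3.0000e-03  5.8185e+01]
scene start 347 slope x,y [-5.00e-03 -5.70e-02  5.86e+01]
```

View pics/t22.png

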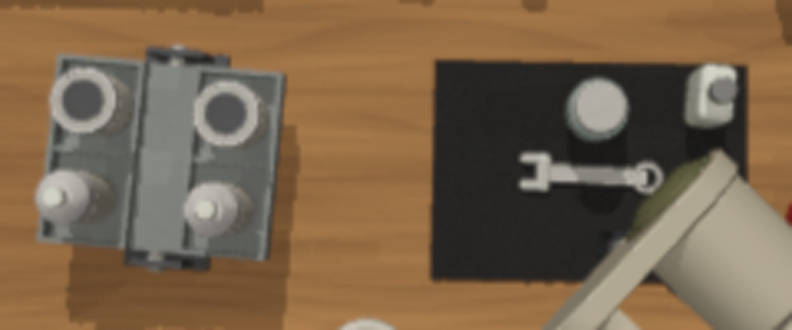

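View pics/t22c.png

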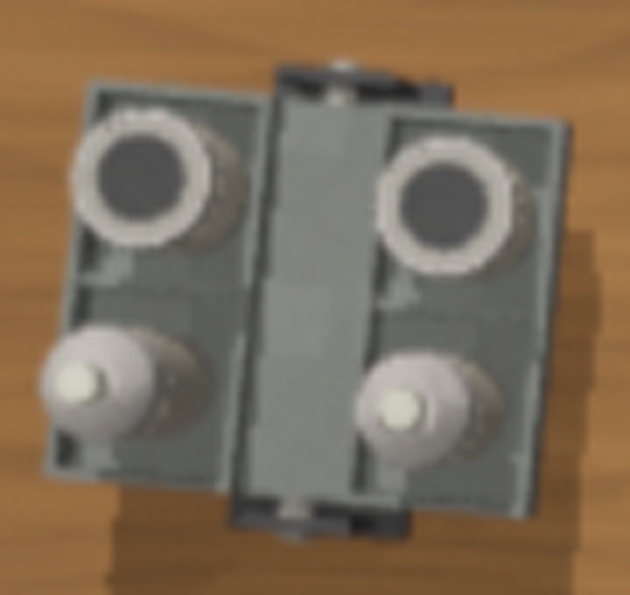

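View pics/s22.png

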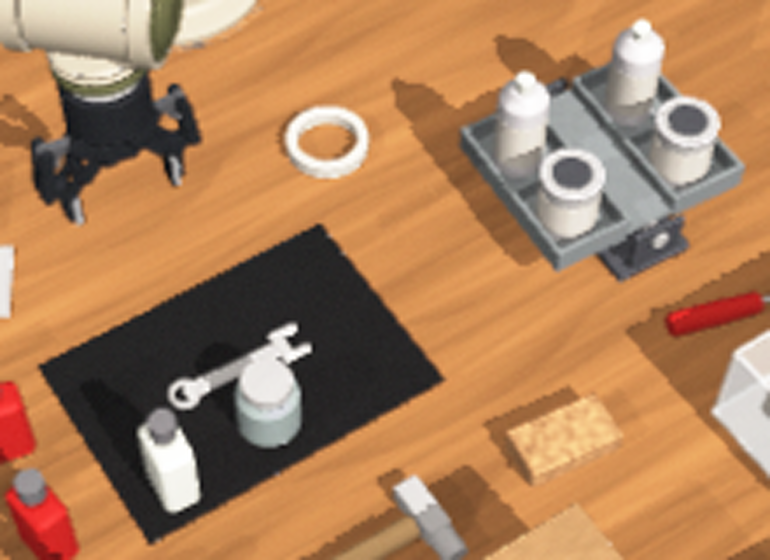

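```bash
python3 - <<'E'
from h import *
from rig import ctrl
T=ctrl.camera_model("top")
ds=[ctrl.capture("top") for _ in range(4)]
d=np.mean([x[1] for x in ds],0); d0=np.load("pics/top0d.npy")
f=lambda p:(p[0]/7+115,p[1]/7+155)
# tin discs, cans
for n,p,r in [("tin+",(140,178),4),("tin-",(444,206),4),("spineL",(300,300),3),]:
    u,v=[int(round(x)) for x in f(p)]; z=[back(T,(i,j),d[j,i])[2] for i in range(u-r,u+r+1) for j in range(v-r,v+r+1)]
    x=[back(T,(i,j),d[j,i]) for i in range(u-r,u+r+1) for j in range(v-r,v+r+1)]; x=np.array(x)
    sl=np.linalg.lstsq(np.c_[x[:,:2]-x[:,:2].mean(0),np.ones(len(x))],x[:,2],rcond=None)[0]
    print(n,np.median(z),"slope",sl.round(3))
# rim outer walls: phase shift of tray edges start vs now
g0=cv2.cvtColor(np.load("pics/top0p.npy"),cv2.COLOR_RGB2GRAY); g=cv2.cvtColor(ds[0][0],cv2.COLOR_RGB2GRAY)
for n,(x0,x1,y0,y1) in {"left edge":(115,126,170,235),"right edge":(185,202,170,235),"far L corner":(122,152,160,172)}.items():
    print(n,cv2.phaseCorrelate(np.float32(g0[y0:y1,x0:x1]),np.float32(g[y0:y1,x0:x1])))
E
```

```text
tin+ 126.35290278264249 slope [ -0.566  -2.318 137.17 ]
tin- 123.29657664419847 slope [ -1.056  -2.897 133.988]
spineL 57.93453087864305 slope [1.4000e-02 5.9000e-02 5.8038e+01]
left edge ((0.6773286518263237, 0.18204669340804003), 0.48045702940887874)
right edge ((0.17943688911205768, 0.10299058820069718), 0.48909263257627134)
far L corner ((-1.0060550774043264, -0.9416102576027088), 0.6121232906977335)
```

```bash
cat > lev.py <<'E'
from h import *
from rig import ctrl
def pts(cam,d):
    f=192/np.tan(np.radians(cam['fov_y'])/2);v,u=np.mgrid[0:384,0:512]
    R=cv2.Rodrigues(cam['rvec'])[0];c=np.stack([(u-cam['cx'])/f*d,(v-cam['cy'])/f*d,d],-1)-cam['tvec']
    return (c@R)[d>0]
M=np.array([536.5,221,0]);a=np.radians(-4);ex=np.array([np.cos(a),np.sin(a),0]);ey=np.array([-np.sin(a),np.cos(a),0])
def run(cam,D,nm):
    P=pts(cam,D);q=np.c_[(P-M)@ex,(P-M)@ey,P[:,2]]
    k=(abs(q[:,0])<220)&(abs(q[:,1])<250)&(abs(q[:,2])<8); t=q[k]
    tb=np.linalg.lstsq(np.c_[t[:,:2],np.ones(len(t))],t[:,2],rcond=None)[0]
    h=q[:,2]-np.c_[q[:,:2],np.ones(len(q))]@tb
    out=[]
    for cx,cy in [(46,70),(46,-70)]:
        k=(np.hypot(q[:,0]-cx,q[:,1]-cy)<26)&(h>112)&(h<140)
        B=q[k]; out.append((round(np.median(h[k]),2),round(h[k].std()/k.sum()**.5,2),int(k.sum()),np.round(B[:,:2].mean(0),1)) if k.sum()>5 else None)
    # floors + rims
    k=(abs(q[:,0])<96)&(abs(q[:,1])<116)&(h>40)&(h<82)
    # rim
    rim=[]
    for sy in (1,-1):
        kk=k&(q[:,1]*sy>108)&(h>64); rim.append((round(np.median(h[kk]),2),int(kk.sum())) if kk.sum() else None)
    fl=[]
    for sy in (1,-1):
        kk=(abs(q[:,0])<88)&(abs(q[:,1]*sy-70)<38)&(h>40)&(h<60); fl.append((round(np.median(h[kk]),2),int(kk.sum())) if kk.sum() else None)
    print(nm,"table",tb.round(3),"tins +y,-y",out,"rim",rim,"floor",fl)
if __name__=="__main__":
    for n in ("top","scene"):
        cam=ctrl.camera_model(n); run(cam,np.load(f"pics/{n}0d.npy"),n+" start")
        run(cam,np.median([ctrl.capture(n)[1] for _ in range(5)],0),n+" now")
E
python3 lev.py
```

```text
top start table [-0.    -0.    -1.055] tins +y,-y [None, None] rim [(np.float64(73.71), 148), (np.float64(75.02), 105)] floor [(np.float64(50.14), 1007), (np.float64(50.05), 1040)]
top now table [-1.000e-03 -0.000e+00 -1.058e+00] tins +y,-y [(np.float64(127.32), np.float64(0.08), 210, array([46. , 69.8])), (np.float64(123.89), np.float64(0.09), 207, array([ 45.8, -69.9]))] rim [(np.float64(76.85), 93), (np.float64(71.87), 108)] floor [(np.float64(51.89), 441), (np.float64(48.36), 475)]
scene start table [-0.    -0.001 -0.859] tins +y,-y [None, None] rim [(np.float64(71.9), 108), (np.float64(72.3), 86)] floor [(np.float64(50.02), 489), (np.float64(50.15), 543)]
scene now table [-0.001 -0.    -0.918] tins +y,-y [(np.float64(127.01), np.float64(0.15), 128, array([46.7, 70. ])), (np.float64(123.63), np.float64(0.13), 139, array([ 47.6, -71.3]))] rim [(np.float64(74.47), 52), (np.float64(70.65), 81)] floor [(np.float64(52.59), 121), (np.float64(49.11), 169)]
```

```bash
python3 - <<'E'
from h import *
from rig import ctrl
A={n:cv2.cvtColor(cv2.imread(f"pics/{n}.png"),cv2.COLOR_BGR2GRAY) for n in ("t12","t17","t22")}
for n,(x,y) in {"tin+":(83,100),"tin-":(226,112)}.items():
    t=A["t22"][y-32:y+32,x-32:x+32]
    for m in A:
        r=cv2.matchTemplate(A[m][y-45:y+45,x-45:x+45],t,cv2.TM_CCOEFF_NORMED);i=np.unravel_index(r.argmax(),r.shape)
        c=r[i[0],i[1]-1:i[1]+2]; print(n,m,i[1]-13+(c[0]-c[2])/(2*(c[0]-2*c[1]+c[2])),i[0]-13,r.max())
T=ctrl.camera_model("top"); d=np.median([ctrl.capture("top")[1] for _ in range(3)],0)
from lev import pts,M,ex,ey
P=pts(T,d);q=np.c_[(P-M)@ex,(P-M)@ey,P[:,2]]
for cx,cy in [(-46,70),(-46,-70)]:
    k=(np.hypot(q[:,0]-cx,q[:,1]-cy)<35)&(q[:,2]>165);print("button",q[k].mean(0),k.sum())
E
python3 lev.py | grep now
```

```text
tin+ t12 -0.29642733931541443 0 0.99377173
tin+ t17 -4.300536721944809 0 0.96833867
tin+ t22 -0.005886784289032221 0 0.99999946
tin- t12 -0.2996378540992737 0 0.99415565
tin- t17 -7.028463836759329 -1 0.9646098
tin- t22 -0.0029516732320189476 0 1.0
button [-49.60825518  66.3162414  174.41341589] 33
button [-49.01165145 -72.60583223 172.07297389] 26
top now table [-1.000e-03 -0.000e+00 -1.052e+00] tins +y,-y [(np.float64(127.27), np.float64(0.08), 207, array([46. , 69.7])), (np.float64(123.88), np.float64(0.09), 211, array([ 45.7, -69.9]))] rim [(np.float64(76.71), 90), (np.float64(71.72), 105)] floor [(np.float64(51.68), 433), (np.float64(48.24), 477)]
scene now table [-0.001 -0.    -0.934] tins +y,-y [(np.float64(127.2), np.float64(0.14), 129, array([46.2, 69.4])), (np.float64(123.74), np.float64(0.15), 136, array([ 46.3, -70.6]))] rim [(np.float64(73.9), 53), (np.float64(71.03), 85)] floor [(np.float64(52.28), 119), (np.float64(49.96), 171)]
```

>>> {"name": "move_arm", "arguments": {
  "series": [
    [[0,-60,0],0,1],
    [[0,-120,0],0,1],
    [[0,-180,0],0,1],
    [[0,-240,0],0,1],
    [[0,-300,0],0,1],
    [[0,-360,0],0,1],
    [[0,-410,0],0,1],
    [[0,-430,0],0,1],
    [[0,-430,0],0,1],
    [[0,-430,0],0,1]
  ]
}}

```text
time_s: 41.55
eef_pos: [486.2, 153.6, 301.4]
ee_rot: [0.0, 0.999, -0.034, -0.0]
force: [0.5, 0.8, 0.1]
grip_width: 1.0
```

>>> {"name": "move_arm", "arguments": {
  "series": [
    [[0,0,20],0,1],
    [[0,0,50],0,1],
    [[0,0,80],0,1],
    [[0,0,102],0,1],
    [[0,0,116],0,1],
    [[0,0,120],0,1],
    [[0,0,120],0,1]
  ]
}}

```text
time_s: 42.42
eef_pos: [486.4, 154.1, 181.9]
ee_rot: [-0.0, 0.999, -0.034, 0.0]
force: [-0.6, -0.7, 0.0]
grip_width: 0.999
```

```bash
python3 - <<'E'
from h import *
from rig import ctrl
s=ctrl.sense()
p,d=ctrl.capture("wrist"); cv2.imwrite("pics/w23.png",p[:,:,::-1])
print(s['eef_pos'],s['force'])
E
```

```text
[486.42223799 154.10407555 181.86434514] [-0.58888881 -0.7075693   0.03293614]
```

View pics/w23.png

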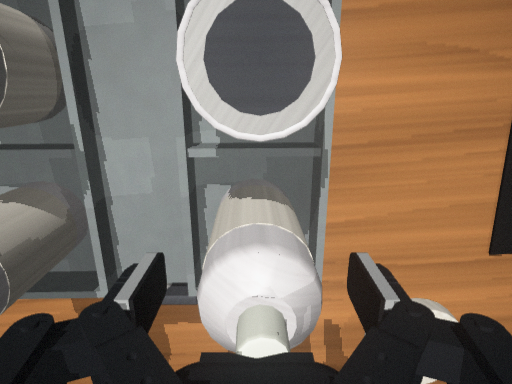

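>>> {"name": "move_arm", "arguments": {
  "series": [
    [[0,0,0],0,0.4],
    [[0,0,0],0,0.4],
    [[0,0,0],0,0.4],
    [[0,0,0],0,0.4],
    [[0,0,0],0,0.4],
    [[0,0,0],0,0.4],
    [[0,0,0],0,0.4],
    [[0,0,-6],0,0.4],
    [[0,0,-14],0,0.4],
    [[0,-4,-18],0,0.4]
  ],
  "force": 45
}}

```text
time_s: 43.72
eef_pos: [486.5, 158.3, 200.1]
ee_rot: [-0.0, 0.999, -0.034, 0.0]
force: [-0.4, -0.2, -1.0]
grip_width: 0.597
```

>>> {"name": "move_arm", "arguments": {
  "series": [
    [[0,-4,0],0,0.4],
    [[0,-6.5,0],0,0.4],
    [[0,-6.5,0],0,0.4],
    [[0,-6.5,5],0,0.4],
    [[0,-6.5,9],0,0.4],
    [[0,-6.5,12],0,0.4],
    [[0,-6.5,14],0,0.4],
    [[0,-6.5,16],0,0.4],
    [[0,-6.5,17],0,0.4],
    [[0,-6.5,17],0,0.4]
  ]
}}

```text
time_s: 44.98
eef_pos: [487.0, 164.7, 182.6]
ee_rot: [0.0, 0.999, -0.034, 0.0]
force: [-0.4, -2.1, 1.6]
grip_width: 0.597
```

```bash
python3 - <<'E'
from h import *
from rig import ctrl
s=ctrl.sense()
p,d=ctrl.capture("wrist"); cv2.imwrite("pics/w24.png",p[:,:,::-1])
print(s['eef_pos'],s['force'],s['grip_width'])
E
```

```text
[486.95050711 164.7332128  182.56833805] [-0.42600435 -2.11816034  1.57103841] 0.5966321810760429
```

View pics/w24.png

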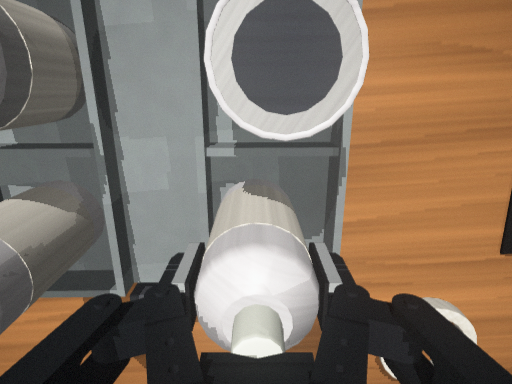

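>>> {"name": "move_arm", "arguments": {
  "series": [
    [[0,0,0],0,0.6],
    [[0,0,0],0,0.64],
    [[0,0,0],0,0.7],
    [[0,0,0],0,0.8],
    [[0,0,0],0,0.9],
    [[0,0,0],0,1],
    [[0,0,0],0,1],
    [[0,0,-15],0,1],
    [[0,0,-45],0,1],
    [[0,0,-85],0,1]
  ]
}}

```text
time_s: 46.28
eef_pos: [486.6, 164.8, 268.9]
ee_rot: [0.0, 0.999, -0.034, -0.0]
force: [-0.1, 0.4, 0.1]
grip_width: 1.0
```

>>> {"name": "move_arm", "arguments": {
  "series": [
    [[0,0,-40],0,1],
    [[-60,0,-60],0,1],
    [[-110,0,-60],0,1],
    [[-110,0,-60],0,1],
    [[-110,0,-60],0,1]
  ]
}}

```text
time_s: 46.9
eef_pos: [377.5, 172.3, 328.3]
ee_rot: [-0.0, 0.999, -0.034, 0.001]
force: [-0.2, -0.5, 0.4]
grip_width: 0.993
```

```bash
python3 lev.py | grep now; python3 - <<'E'
from rig import ctrl
import cv2
p,d=ctrl.capture("scene"); cv2.imwrite("pics/s25.png",cv2.resize(p[80:220,220:400,::-1],None,fx=4,fy=4,interpolation=2))
print(ctrl.sense()['eef_pos'],ctrl.sense()['time_s'])
E
```

```text
top now table [-1.00e-03 -0.00e+00 -1.04e+00] tins +y,-y [(np.float64(126.25), np.float64(0.08), 206, array([46.2, 69.8])), (np.float64(124.68), np.float64(0.09), 209, array([ 45.8, -69.9]))] rim [(np.float64(75.14), 89), (np.float64(73.42), 105)] floor [(np.float64(50.78), 436), (np.float64(49.1), 512)]
scene now table [-0.    -0.    -0.911] tins +y,-y [(np.float64(125.95), np.float64(0.13), 129, array([46.4, 69.9])), (np.float64(124.41), np.float64(0.15), 136, array([ 46.4, -70.3]))] rim [(np.float64(73.51), 47), (np.float64(71.94), 91)] floor [(np.float64(51.85), 130), (np.float64(50.19), 185)]
[377.22171269 172.29401817 327.33628313] 47.45
```

View pics/s25.png

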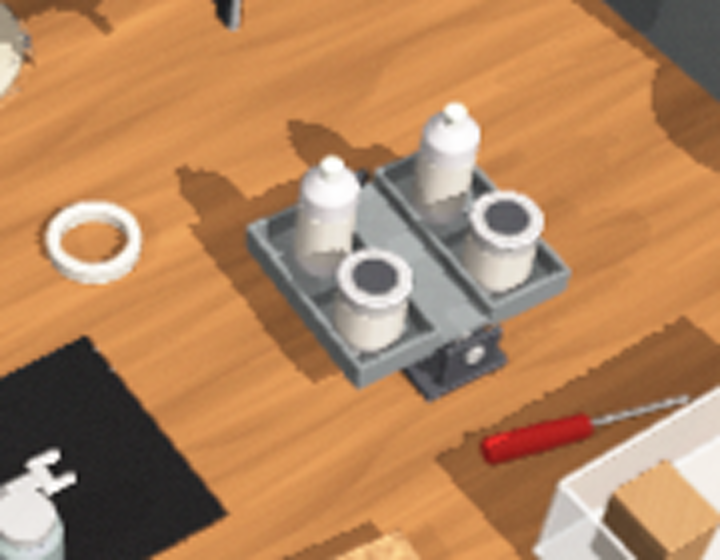

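>>> {"name": "move_arm", "arguments": {
  "series": [
    [[30,-35,5],0,1],
    [[60,-75,15],0,1],
    [[90,-110,28],0,1],
    [[109,-130,28],0,1],
    [[109,-130,28],0,1],
    [[109,-130,50],0,1],
    [[109,-130,80],0,1],
    [[109,-130,115],0,1],
    [[109,-130,135],0,1],
    [[109,-130,144.5],0,1]
  ]
}}

```text
time_s: 48.7
eef_pos: [494.2, 294.0, 182.3]
ee_rot: [0.0, 0.999, -0.034, -0.001]
force: [0.2, 0.4, 0.3]
grip_width: 1.001
```

```bash
python3 - <<'E'
from h import *
from rig import ctrl
s=ctrl.sense()
p,d=ctrl.capture("wrist"); cv2.imwrite("pics/w26.png",p[:,:,::-1])
print(s['eef_pos'],s['force'])
E
```

```text
[494.21487813 294.01475596 182.29505899] [0.17722514 0.3640786  0.27606043]
```

View pics/w26.png

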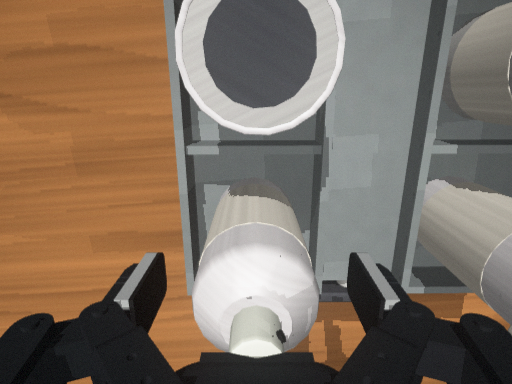

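>>> {"name": "move_arm", "arguments": {
  "series": [
    [[0,0,0],0,0.4],
    [[0,0,0],0,0.4],
    [[0,0,0],0,0.4],
    [[0,0,0],0,0.4],
    [[0,0,0],0,0.4],
    [[0,0,0],0,0.4],
    [[0,0,0],0,0.4],
    [[0,0,-6],0,0.4],
    [[0,0,-14],0,0.4],
    [[0,-4,-18],0,0.4]
  ],
  "force": 45
}}

```text
time_s: 50.0
eef_pos: [495.1, 298.5, 201.5]
ee_rot: [-0.0, 0.999, -0.034, 0.0]
force: [0.2, -0.6, -2.5]
grip_width: 0.596
```

>>> {"name": "move_arm", "arguments": {
  "series": [
    [[0,-3,0],0,0.4],
    [[0,-4.5,0],0,0.4],
    [[0,-4.5,0],0,0.4],
    [[0,-4.5,5],0,0.4],
    [[0,-4.5,9],0,0.4],
    [[0,-4.5,12],0,0.4],
    [[0,-4.5,14],0,0.4],
    [[0,-4.5,16],0,0.4],
    [[0,-4.5,18],0,0.4],
    [[0,-4.5,18],0,0.4]
  ]
}}

```text
time_s: 51.25
eef_pos: [495.4, 303.1, 183.0]
ee_rot: [-0.0, 0.999, -0.034, 0.0]
force: [-1.0, 0.3, 1.7]
grip_width: 0.596
```

```bash
python3 - <<'E'
from h import *
from rig import ctrl
s=ctrl.sense()
p,d=ctrl.capture("wrist"); cv2.imwrite("pics/w27.png",p[:,:,::-1])
print(s['eef_pos'],s['force'],s['grip_width'])
E
```

```text
[495.41013842 303.14629916 183.02341406] [-1.01451258  0.295565    1.69401226] 0.5964388847450973
```

View pics/w27.png

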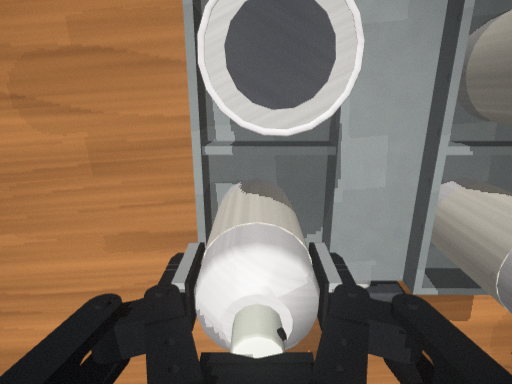

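>>> {"name": "move_arm", "arguments": {
  "series": [
    [[0,0,0],0,0.6],
    [[0,0,0],0,0.64],
    [[0,0,0],0,0.7],
    [[0,0,0],0,0.8],
    [[0,0,0],0,0.9],
    [[0,0,0],0,1],
    [[0,0,0],0,1],
    [[0,0,-15],0,1],
    [[0,0,-45],0,1],
    [[0,0,-85],0,1]
  ]
}}

```text
time_s: 52.55
eef_pos: [495.1, 303.0, 269.4]
ee_rot: [0.0, 0.999, -0.034, -0.0]
force: [0.8, 0.2, 0.4]
grip_width: 1.003
```

>>> {"name": "move_arm", "arguments": {
  "series": [
    [[0,0,-40],0,1],
    [[-60,0,-60],0,1],
    [[-110,0,-60],0,1],
    [[-110,0,-60],0,1],
    [[-110,0,-60],0,1],
    [[-110,0,-60],0,1],
    [[-110,0,-60],0,1]
  ]
}}

```text
time_s: 53.42
eef_pos: [386.2, 310.4, 327.7]
ee_rot: [0.0, 0.999, -0.035, -0.0]
force: [0.1, -0.0, -0.5]
grip_width: 0.999
```

```bash
python3 lev.py | grep now; python3 - <<'E'
from rig import ctrl
import cv2
p,d=ctrl.capture("scene"); cv2.imwrite("pics/s28.png",cv2.resize(p[80:260,150:400,::-1],None,fx=3.1,fy=3.1,interpolation=2))
p,d=ctrl.capture("top"); cv2.imwrite("pics/t28.png",cv2.resize(p[150:250,110:350,::-1],None,fx=3.3,fy=3.3,interpolation=2))
print(ctrl.sense()['eef_pos'],ctrl.sense()['time_s'])
E
```

```text
top now table [-1.000e-03 -0.000e+00 -1.051e+00] tins +y,-y [(np.float64(126.15), np.float64(0.07), 209, array([46.2, 69.9])), (np.float64(124.97), np.float64(0.09), 210, array([ 45.8, -69.8]))] rim [(np.float64(74.54), 76), (np.float64(73.37), 108)] floor [(np.float64(50.72), 471), (np.float64(49.35), 512)]
scene now table [-0.001 -0.    -0.94 ] tins +y,-y [(np.float64(126.04), np.float64(0.14), 122, array([46.1, 69.8])), (np.float64(124.81), np.float64(0.14), 135, array([ 46.4, -70.7]))] rim [(np.float64(73.96), 37), (np.float64(72.14), 85)] floor [(np.float64(51.59), 148), (np.float64(50.26), 175)]
[385.59427412 310.56336101 327.92906866] 54.025
```

View pics/s28.png

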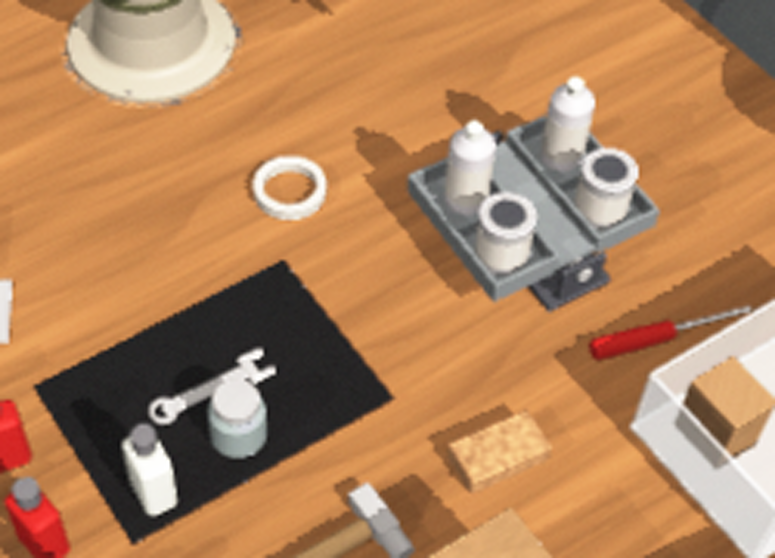

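View pics/t28.png

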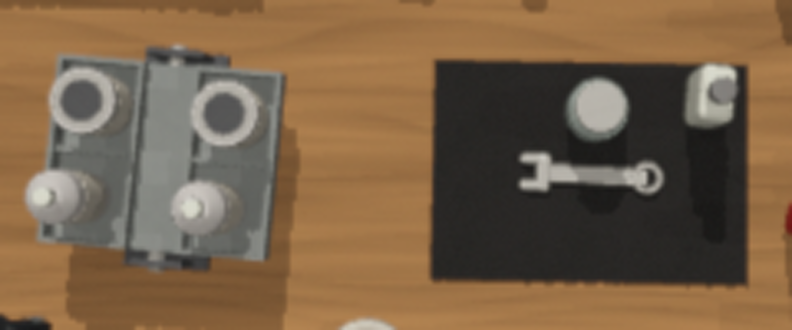

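```bash
python3 -c "
from rig import ctrl
print(ctrl.finish_job())"
```

```text
the job is handed in; nothing more can be done
None
```

The job is handed in, at about 54 s. The two tins went in first, one on each side of the pivot in the far pockets. The two spray cans followed, one on each side in the near pockets. All four stand upright in their own pockets, and the jar and bottle were not touched.

After the second can, my first check disagreed with "level": the −y side sat low by about 0.025 rad. I picked up each can again and moved it about 9–10 mm toward +y inside its pocket.

The last depth checks from the top and scene cameras agree on a small remaining tilt of about 0.008–0.009 rad, or 1.2 mm across 140 mm, with the −y side still lower. The second can's move corrected less than I expected. I accepted that as level rather than adjust further. In the last pictures the gripper is clear of everything.

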